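# Dry-fit the hinge of a jewellery case and hold its lid for the pin

## Task

Dry-fit the hinge of the little jewellery display case: lay the loose brass hinge leaf in the recess in the case's rear rim with its barrel hanging out over the back, and press it down firmly until it is fully home and flush. Then lift the glazed lid out of the dowel rack and bring it upright, hinge edge down and inside towards the case, over the back of the case, so that its two knuckles come down either side of the leaf's knuckle and all the holes line up for the pin. Finish while holding it still there, carrying its weight yourself instead of resting it on the hinge, and leave the other things on the table where they are.

Things in the scene. Friction and masses are not known exactly. Their poses are not given: they have to be found in the camera images.
- leaf: Loose brass hinge leaf, 70 g, flat on the table. Origin: on its flat underside below the barrel's middle; y along the barrel, z up. Barrel: one knuckle 28 mm long, 16 mm across, hole 8 mm, axis at z = 8 mm. Plate 64 (y) x 28 (x) x 4 mm, at x = -39 to -11 mm; a 28 mm wide neck joins it to the barrel. Can be pinched across the barrel from above with the fingertips just above the 4 mm plate.
- leaf_bore (a point): Middle of the hole through the leaf's knuckle: 8 mm above the leaf's origin; axes as the leaf's, y along the hole.
- case: Dark wooden display case, fixed, open on top, padded grey inside: 158 mm deep (x) by 180 mm wide (y) by 70 mm high. Origin: centre of its underside; +x points to its rear, z up. The rear wall is 34 mm thick, its outer face at x = 79 mm.
- recess (a point): Middle of the floor of the leaf's recess in the case's rear rim (case frame 64, 0, 66 mm); axes as the case's. 69 mm long (y), 30 mm wide (x = -15 to 15 mm), 4 mm deep, open above and to the rear (+x). The leaf drops in loosely with its axes along these and its barrel behind the case; home, its origin is at about x = 26 (24 to 29), y = 0, z = 0 mm here, and its plate is flush with the rim.
- lid: Glazed lid, wooden frame 180 wide (y), 140 high (z), 14 mm thick (x = -7 to 7), 0.2 to 0.4 kg, standing on its hinge edge in the rack. Origin: middle of that wooden lower edge; z up; -x is the inside. Rails 34 mm high. Two brass knuckles, 16 mm across, hang below the edge at y = -32 to -16.5 and 16.5 to 32 mm, axis at x = -11, z = -11 mm; the leaf's 28 mm knuckle fits the 33 mm gap between them.
- lid_bore (a point): On the axis of the holes (8 mm) of the lid's two knuckles, midway between them: lid frame (-11, 0, -11) mm; axes as the lid's, y along the holes.
- lid_top (a point): Middle of the lid's free upper edge, 140 mm above the lid's origin: grasp the 14 mm thick frame here from above.
- rack: Wooden dowel rack, fixed; origin: centre of its underside. Two rails along x, 24 mm high, at y = -62 and 62 mm; the lid stands on them in a 17 mm slot at x = 0 between dowels that rise 50 mm above the rails, its knuckles hanging between the rails. It lifts straight up. A slate in the slot at x = -46 mm reaches 94 mm above the table.
- tray: Small steel tray 70 x 100 x 18 mm with the hinge pin lying in it; leave it alone. Origin: centre of the underside.
- driver: Screwdriver 150 mm long with a red handle, lying on the table; leave it alone. Origin near its middle.
- crystal: Violet crystal 60 mm across, 56 mm high; leave it alone. Origin: centre of the underside.
- candle: Candle jar, 68 mm across, 70 mm high; leave it alone. Origin: centre of the underside.
- bowl: Wooden bowl of polished stones, 104 mm across, 34 mm high; leave it alone. Origin: centre of the underside.
- wand_jar: Glass jar 84 mm across with wooden wands standing in it, about 220 mm high; leave it alone. Origin: centre of the underside.
Mind the look-alikes: they are no part of the job. There is more than one size of the leaf; the job needs the larger. Several things have the shape of the lid; the one meant has the colours described above.

How it is judged:
By the outcome, as a careful person would: the job done as asked, in the order asked, and still so for the second after the job is handed in, while the arm keeps its last pose, push and grip.
It also fails if it takes over 72 s, if anything falls off the work surface, if the arm or the gripper's body presses on something with over 40 N, if the wrist force passes 120 N, or if a joint passes its speed limit or range.

## Robot

A 6-joint arm with a two-finger parallel gripper is mounted at the origin on the work surface. World frame = base frame: x ahead of the robot, y to its left, z up, the work surface at z = 0. Lengths are in m, angles in rad, forces in N, time in s.
With the tool pointing down it reaches from about 0.425 to 1.125 m from the base axis. Payload 14.9 kg.
Tool frame: the origin (TCP) lies at the very end of the fingers, on their centre line; the grasp point (between the pads) lies 19 mm behind it; z points along the fingers, y is the direction in which the jaws open and shut (so a half turn about z gives the same grasp; the last joint's range is limited). The gripper opens to 91 mm and grips with 3 to 60 N. Pads are 32 mm wide; open, the fingers measure 118 mm over their backs; the gripper's body (76 mm by 178 mm) begins 60 mm behind the grasp point.
Start: joints at [1.131, 0.379, 1.734, -0, 1.028, -0.033], TCP at [0.277, 0.643, 0.214] pointing down, gripper open.
Joint ranges: [-2.77, 2.77], [-0.74, 2.19], [0, 2.66], [-1.06, 4.2], [0.31, 2.87], [-3.08, 3.08]. Speed limits (rad/s): [1.89, 1.89, 2.39, 3.14, 3.14, 3.14].

## Interface

Orientations are given as a 3x3 rotation matrix whose columns are the frame's x, y, z axes.
In Python, from station import telemetry, viewer, job gives the robot as it stands. The module is installed in compiled form; this text tells all that it offers.
- The arm moves only by the tool carry_out, never from a script. Its argument "targets" is a list of rows, each an object with "travel": the shift along the world's x, y, z normalised to -1 to 1, where 1 is 0.05 m, a list of three; "yaw": the turn about the world's z normalised to -1 to 1, where 1 is 0.15 rad. A call has 1 to 8 rows; each row shifts and turns the pose as measured when the row begins; what a row does not reach is not made up. A row lasts 1/8 s, in which the tool goes at most 62.5 mm and 10.7 degrees, less where a joint would pass 70% of its speed; a pose out of reach is approached as far as the arm can. A call with a number of a shift or a turn outside -1 to 1 is refused whole. A call with a gripper value outside its range is refused whole. "claw" is the closure, from -1 (fully open) to 1 (shut), so that 0 is half open, set as the call begins (left out, the last holds). The fingers move at their own pace and stop on an object; "grip_force" is the grip in N (left out, the last holds). Time passes only in rows, so rows that do not move let the fingers close. It gives the time, the measured TCP pose, the force and the opening at its end, in the units of the state.
- telemetry.read_state(): the state, without advancing time (a new reading comes with each control period).
- viewer.camera(name): name is "scene" or "top" or "wrist"; returns a dict with "color" (384x512x3 uint8, blue, green, red), "fx", "fy", "cx", "cy" (pixels), "R" (3x3) and "t" (3): a world point X has camera coordinates R X + t; the wrist camera has in their place "T_tool_cam" (4x4, takes a point from camera to tool coordinates, whose origin is the TCP and whose axes are the flange's). Camera axes: x right, y down, z forward; pixel columns grow to the right and rows downward; lengths in m; the calibration is good to about 2 mm. The wrist camera is an equidistant fisheye: a pixel r from the principal point sees the ray r / f radians off the axis. A picture is of the moment at which its call begins: read the wrist's pose just before it. There is no depth.
- job.finish_job(): hands the job in, once; it reports no verdict.
The state is a dict: "time": time; "qpos": joint angles; "qvel": joint speeds; "tau": joint torques, N m; "tool_pos": TCP position; "eef_rot": TCP orientation; "force": force on the tool from outside, world axes, zero at the start; "torque": the same for the moment, N m; "opening": finger opening in m.
Only numpy, scipy, OpenCV 4.12 (cv2) and the standard library are available. Lean on these libraries where they do the work, as an engineer would, in place of code of your own. Each camera call takes 0.05 s, during which the arm holds its last target. There are 200 camera calls.

## Working session

There is one attempt and no reset: what is moved stays moved. The work goes in short steps, Python scripts to look and compute and a tool call to move; the robot and the scene stay as the last step left them, time stands still between calls to the robot, and variables do not carry over. Pictures are saved under pics/ and viewed, about 8 in all and at most 12, crops included, and the job is handed in when it is done.

Besides the shell and the picture viewer there is one more tool, called by a JSON object that holds its "fn" and its "kwargs". carry_out: Moves the arm, as the interface text tells. Scaled input: -1 to 1 covers 0.05 m each way for a shift and 0.15 rad each way for a turn. Its arguments: {"type":"object","properties":{"targets":{"type":"array","items":{"type":"object","properties":{"travel":{"type":"array","items":{"type":"number","minimum":-1,"maximum":1}},"yaw":{"type":"number","minimum":-1,"maximum":1}}}},"claw":{"type":"number"},"grip_force":{"type":"number"}},"required":["targets"]}

```bash
mkdir -p pics
cat > h.py <<'E'
import numpy as np, cv2
from station import telemetry, viewer, job
def snap(n,f):
    s=telemetry.read_state(); c=viewer.camera(n); cv2.imwrite(f'pics/{f}.png',c['color'])
    np.savez(f'pics/{f}.npz',pos=s['tool_pos'],rot=s['eef_rot'],**{k:v for k,v in c.items()}); return c
def load(f): return dict(np.load(f'pics/{f}.npz'))
def ray(c,u,v):
    if 'T_tool_cam' in c:
        a=np.array([(u-c['cx'])/c['fx'],(v-c['cy'])/c['fy']]); th=np.hypot(*a)
        d=np.r_[a/max(th,1e-9)*np.sin(th),np.cos(th)]; T=c['T_tool_cam']; R=np.array(c['rot'])
        return R@T[:3,3]+c['pos'], R@T[:3,:3]@d
    R=c['R']; return -R.T@c['t'], R.T@np.array([(u-c['cx'])/c['fx'],(v-c['cy'])/c['fy'],1])
def px(c,u,v,z):
    o,d=ray(c,u,v); return o+d*(z-o[2])/d[2]
def proj(c,X):
    X=np.array(X,float)
    if 'T_tool_cam' in c:
        T=c['T_tool_cam']; p=T[:3,:3].T@(np.array(c['rot']).T@(X-c['pos'])-T[:3,3])
        r=np.hypot(p[0],p[1]); th=np.arctan2(r,p[2]); return c['cx']+c['fx']*th*p[0]/r, c['cy']+c['fy']*th*p[1]/r
    p=c['R']@X+c['t']; return c['fx']*p[0]/p[2]+c['cx'], c['fy']*p[1]/p[2]+c['cy']
E
python3 - <<'E'
from h import *
a=snap('top','top1')['color'];b=snap('scene','scene1')['color']
cv2.imwrite('pics/t1.png',cv2.resize(a,(800,600),interpolation=cv2.INTER_CUBIC))
cv2.imwrite('pics/s1.png',cv2.resize(b,(800,600),interpolation=cv2.INTER_CUBIC))
s=telemetry.read_state();print(s); c=load('top1');print(-c['R'].T@c['t'],c['fx'])
E
```

```text
{'time': 0.1, 'qpos': array([ 1.13072023e+00,  3.79353576e-01,  1.73467979e+00, -4.56445253e-05,
        1.02851384e+00, -3.32846636e-02]), 'qvel': array([-0.00232026, -0.00028765, -0.00167033, -0.00122391, -0.00293884,
       -0.00052034]), 'tau': array([ 3.32093241e-04, -7.65039039e+01, -4.35296416e+01,  6.51569408e-02,
        3.97779664e-02,  1.21400362e-05]), 'tool_pos': array([0.27682787, 0.64257196, 0.21337673]), 'eef_rot': array([[-9.18404392e-01,  3.95642812e-01, -3.71274606e-04],
       [ 3.95642986e-01,  9.18403971e-01, -8.80253526e-04],
       [-7.28590724e-06, -9.55320898e-04, -9.99999544e-01]]), 'force': array([ 0.66033525, -0.03365935,  0.07914668]), 'torque': array([0.04057814, 0.0094545 , 0.04313054]), 'opening': 0.09150947998090873}
[0.36677668 0.01348121 1.33325329] 418.58079991777004
```

View pics/t1.png

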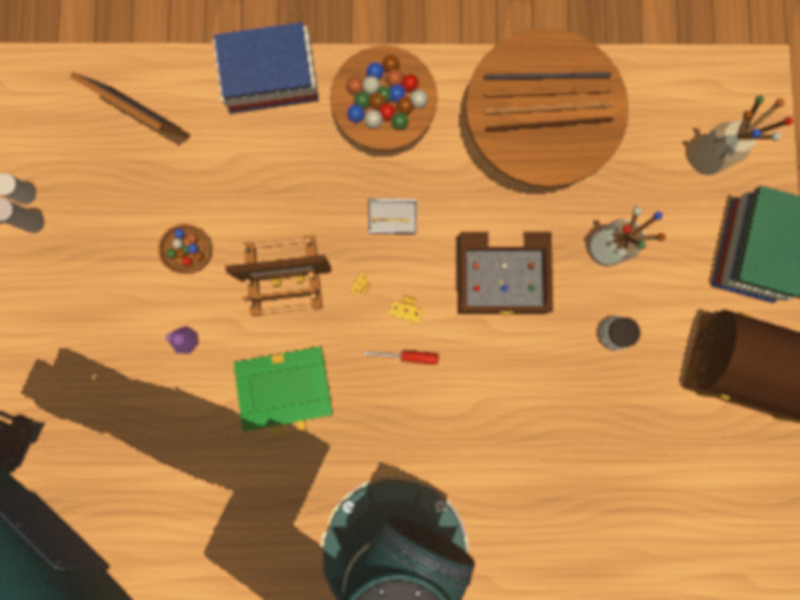

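View pics/s1.png

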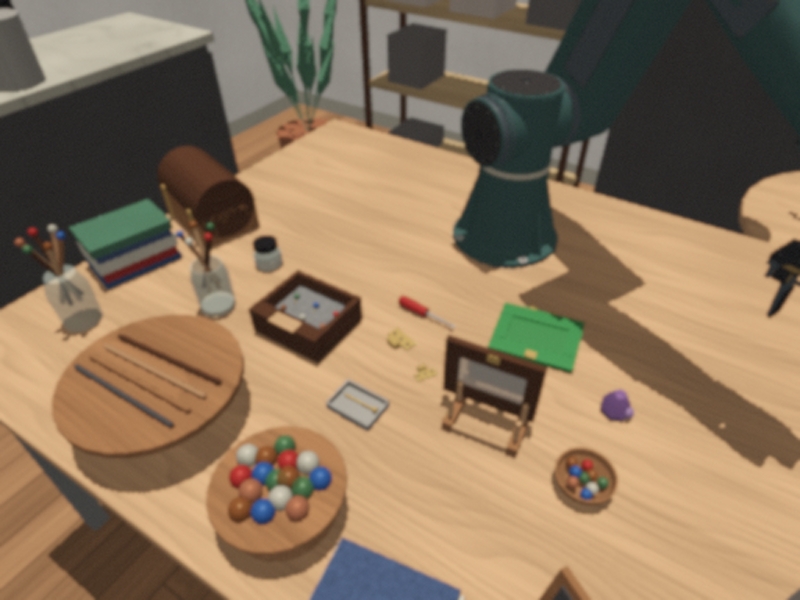

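Top view (800x600): image up is world +x and image left is +y. Candidates:
- **Leaf:** brass leaves at (406,309), the larger, and (360,284), the smaller. I choose the larger.
- **Lid:** a dark wooden glazed one in the rack at (278,268), a green one at (283,388) and a lone frame at (130,108). I choose the one in the rack.
- **Case:** at (504,273), with its recess at (503,241) on the far side.

Close crop next.

Run:
```python
from h import *
a=load('top1')['color']
A=cv2.resize(a[140:225,140:260],(800,567),interpolation=cv2.INTER_CUBIC) # 6.667x
cv2.imwrite('pics/t1c.png',A)
c=load('top1')
k=512/800
for n,u,v,z in [('leafL',406,309,.004),('leafS',360,284,.004),('caseTL',457,235,.07),('caseTR',551,233,.07),('caseBL',459,314,.07),('caseBR',552,312,.07),('lidL',228,270,.16),('lidR',329,264,.16),('crystal',183,340,.03),('wand',610,243,0),('driverR',437,357,.01),('driverL',367,353,.01),('tray',392,216,.01)]:
    print(n,px(c,u*k,v*k,z).round(3))
```

```text
leafL [ 0.48  -0.027  0.004]
leafS [0.531 0.067 0.004]
caseTL [ 0.62  -0.126  0.07 ]
caseTR [ 0.623 -0.311  0.07 ]
caseBL [ 0.464 -0.127  0.07 ]
caseBR [ 0.468 -0.308  0.07 ]
lidL [0.538 0.299 0.16 ]
lidR [0.549 0.117 0.16 ]
crystal [0.417 0.417 0.03 ]
wand [ 0.616 -0.451  0.   ]
driverR [ 0.382 -0.089  0.01 ]
driverL [0.39  0.053 0.01 ]
tray [0.672 0.001 0.01 ]
```

View pics/t1c.png

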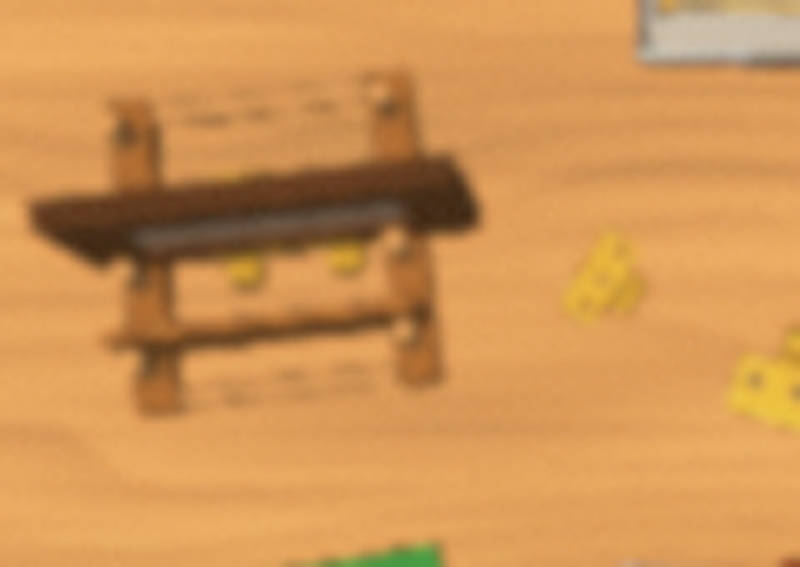

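The crop shows the lid's knuckles at (245,270) and (348,258), on the robot side, so its inside already faces -x. The larger leaf is at the right edge with its barrel on the +x side. I'm moving above the leaf.

{"fn": "carry_out", "kwargs": {"targets": [{"travel":[0.27,-0.94,0],"yaw":-0.55},{"travel":[0.27,-0.94,0],"yaw":-0.55},{"travel":[0.27,-0.94,0],"yaw":-0.55},{"travel":[0.27,-0.94,0],"yaw":-0.55},{"travel":[0.27,-0.94,0],"yaw":-0.55},{"travel":[0.27,-0.94,0],"yaw":-0.55},{"travel":[0.27,-0.94,0],"yaw":-0.55}], "claw": -0.3}}

```text
time: 0.98
tool_pos: [0.3711, 0.3052, 0.2113]
eef_rot: [[-0.542, 0.84, -0.002], [0.84, 0.542, -0.002], [-0.0, -0.003, -1.0]]
force: [0.4, 0.1, 0.2]
opening: 0.0597
```

{"fn": "carry_out", "kwargs": {"targets": [{"travel":[0.27,-0.94,0],"yaw":-0.55},{"travel":[0.27,-0.94,0],"yaw":-0.55},{"travel":[0.27,-0.94,0],"yaw":-0.55},{"travel":[0.27,-0.94,0],"yaw":-0.55},{"travel":[0.27,-0.94,0],"yaw":-0.55},{"travel":[0.27,-0.94,0],"yaw":-0.55},{"travel":[0.27,-0.94,0],"yaw":-0.55},{"travel":[0,0,0]}]}}

```text
schema error: expected keys travel, yaw
```

Run:
```python
from h import *
c=snap('wrist','w1'); print(c['fx'],c['cx'],c['cy'],c['T_tool_cam'].round(3)); c=load('w1');print(c['pos'],c['rot'].round(3)); print(proj(c,[.48,-.027,.004]),proj(c,[.48,-.127,.004]))
cv2.imwrite('pics/w1b.png',cv2.resize(c['color'],(800,600),interpolation=cv2.INTER_CUBIC))
```

```text
297.3186396354542 250.59887377671896 188.9697923210083 [[ 0.    -0.961 -0.278  0.079]
 [ 1.     0.     0.001 -0.001]
 [-0.001 -0.278  0.961 -0.171]
 [ 0.     0.     0.     1.   ]]
[0.37112074 0.30516137 0.21125941] [[-0.542  0.84  -0.002]
 [ 0.84   0.542 -0.002]
 [-0.    -0.003 -1.   ]]
(np.float64(202.60557240041342), np.float64(351.66925843461775)) (np.float64(180.11014553085542), np.float64(376.45479512893104))
```

View pics/w1b.png

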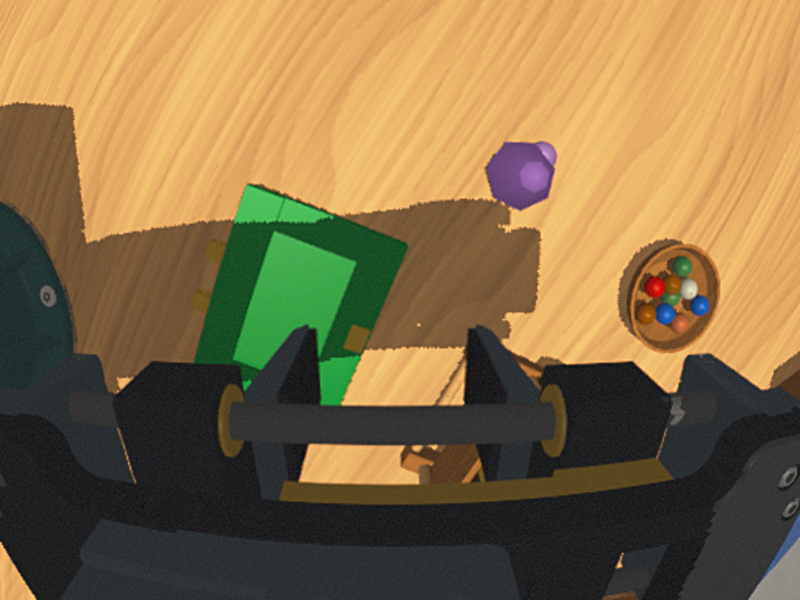

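The second call was refused for a missing yaw. This view shows the green look-alike, the crystal and the bowl. The wrist camera sees the tool's +x side, so I'll look with the TCP offset to -y of the leaf.

{"fn": "carry_out", "kwargs": {"targets": [{"travel":[0.27,-1,0],"yaw":-0.5},{"travel":[0.27,-1,0],"yaw":-0.5},{"travel":[0.27,-1,0],"yaw":-0.5},{"travel":[0.27,-1,0],"yaw":-0.5},{"travel":[0.27,-1,0],"yaw":-0.5},{"travel":[0.27,-1,0],"yaw":-0.5},{"travel":[0.27,-1,0],"yaw":-0.5},{"travel":[0.27,-1,0],"yaw":-0.5}]}}

```text
time: 2.02
tool_pos: [0.48, -0.1105, 0.2111]
eef_rot: [[0.049, 0.999, -0.003], [0.999, -0.049, -0.001], [-0.001, -0.003, -1.0]]
force: [0.7, 0.9, 0.3]
opening: 0.0594
```

{"fn": "carry_out", "kwargs": {"targets": [{"travel":[0,-0.4,0],"yaw":0},{"travel":[0,0,0],"yaw":0}]}}

```text
time: 2.28
tool_pos: [0.4803, -0.1339, 0.2108]
eef_rot: [[0.054, 0.999, -0.003], [0.999, -0.054, -0.001], [-0.001, -0.003, -1.0]]
force: [0.0, 0.2, 0.3]
opening: 0.0592
```

Run:
```python
from h import *
snap('wrist','w2'); c=load('w2');print(c['pos'],c['rot'].round(3)); print(proj(c,[.48,-.027,.004]))
cv2.imwrite('pics/w2b.png',cv2.resize(c['color'],(800,600),interpolation=cv2.INTER_CUBIC))
```

```text
[ 0.48029451 -0.13390758  0.21077804] [[ 0.054  0.999 -0.003]
 [ 0.999 -0.054 -0.001]
 [-0.001 -0.003 -1.   ]]
(np.float64(246.9088324235403), np.float64(82.44417686764245))
```

View pics/w2b.png

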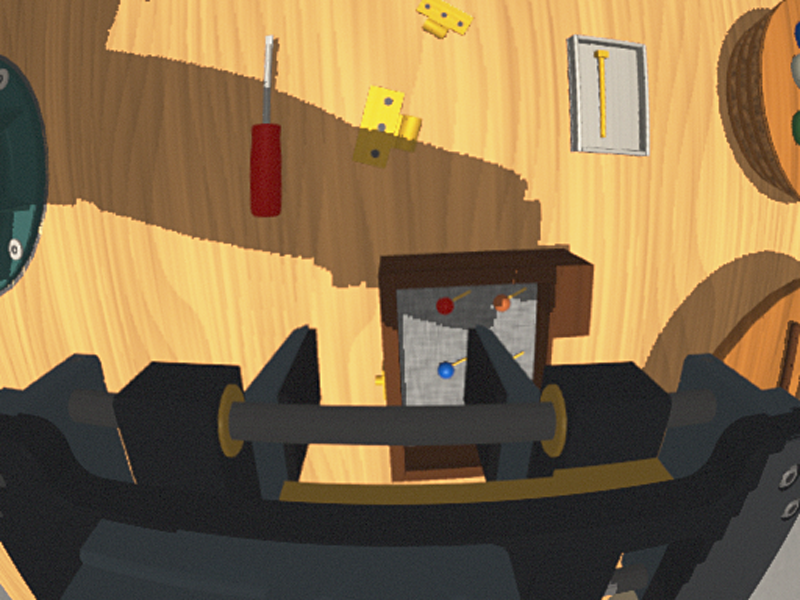

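The larger leaf is in the clear. Its plate corners are near (370,86), (404,92), (387,167) and (352,160), and its barrel is around (410,127) on the +x side.

Run:
```python
from h import *
c=load('w2');k=.64
P=[px(c,u*k,v*k,.004) for u,v in [(370,86),(404,92),(387,167),(352,160)]]
for p in P: print(p.round(4))
print('sizes',[np.linalg.norm(P[i]-P[(i+1)%4]).round(4) for i in range(4)])
d=(P[0]-P[3]+P[1]-P[2])[:2]; y=d/np.linalg.norm(d); x=np.array([y[1],-y[0]]); yaw=np.arctan2(-y[0],y[1]); 
m=np.mean(P,0)[:2]; print('yaw',yaw,'centre',m,'origin',m+x*.025)
print('barrel',px(c,410*k,127*k,.013))
cv2.imwrite('pics/w2c.png',cv2.resize(c['color'][45:120,215:285],None,fx=8,fy=8,interpolation=cv2.INTER_CUBIC))
```

```text
[0.4693 0.0091 0.004 ]
[0.4961 0.0026 0.004 ]
[ 0.4793 -0.0581  0.004 ]
[ 0.4515 -0.0506  0.004 ]
sizes [np.float64(0.0276), np.float64(0.0629), np.float64(0.0287), np.float64(0.0623)]
yaw -0.28038466696695125 centre [ 0.47405615 -0.02427505] origin [ 0.49807988 -0.03119318]
barrel [ 0.49900449 -0.02719328  0.013     ]
```

View pics/w2c.png

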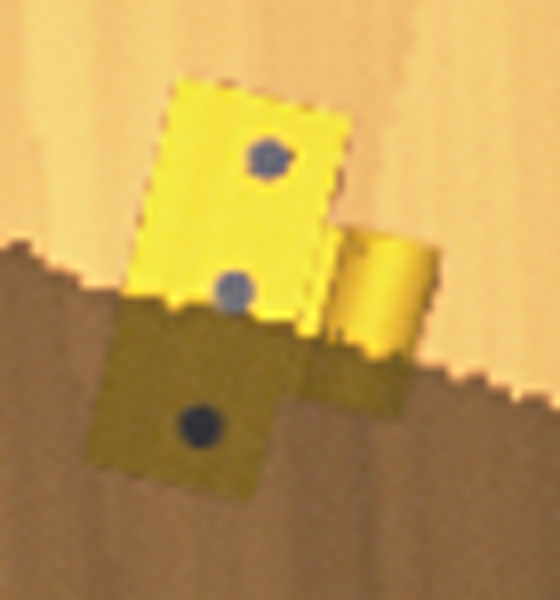

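{"fn": "carry_out", "kwargs": {"targets": [{"travel":[0.12,0.7,0],"yaw":-0.5},{"travel":[0.12,0.7,0],"yaw":-0.5},{"travel":[0.12,0.7,0],"yaw":-0.5},{"travel":[0,0,-0.8],"yaw":0},{"travel":[0,0,-0.8],"yaw":0},{"travel":[0,0,-0.8],"yaw":0},{"travel":[0,0,0],"yaw":0}], "claw": -0.1}}

```text
time: 3.2
tool_pos: [0.4969, -0.0167, 0.089]
eef_rot: [[0.274, 0.962, -0.001], [0.962, -0.274, 0.0], [-0.0, -0.001, -1.0]]
force: [-0.7, 0.0, 0.2]
opening: 0.0502
```

{"fn": "carry_out", "kwargs": {"targets": [{"travel":[0.02,-0.28,-0.6],"yaw":0},{"travel":[0,0,-0.6],"yaw":0},{"travel":[0,0,-0.3],"yaw":0},{"travel":[0,0,-0.1],"yaw":0},{"travel":[0,0,0],"yaw":0}]}}

```text
time: 3.82
tool_pos: [0.5023, -0.0288, 0.014]
eef_rot: [[0.271, 0.963, 0.006], [0.963, -0.271, -0.0], [0.001, 0.006, -1.0]]
force: [-0.4, -0.3, 0.2]
opening: 0.0499
```

Run:
```python
from h import *
snap('wrist','w3'); c=load('w3');print(c['pos'],c['rot'].round(3)); print(proj(c,[.498,-.031,.016]))
cv2.imwrite('pics/w3b.png',cv2.resize(c['color'][100:300,130:380],(750,600),interpolation=cv2.INTER_CUBIC))
```

```text
[ 0.50227987 -0.02883322  0.01399168] [[ 0.271  0.963  0.006]
 [ 0.963 -0.271 -0.   ]
 [ 0.001  0.006 -1.   ]]
(np.float64(246.08594678956294), np.float64(238.15523132450406))
```

View pics/w3b.png

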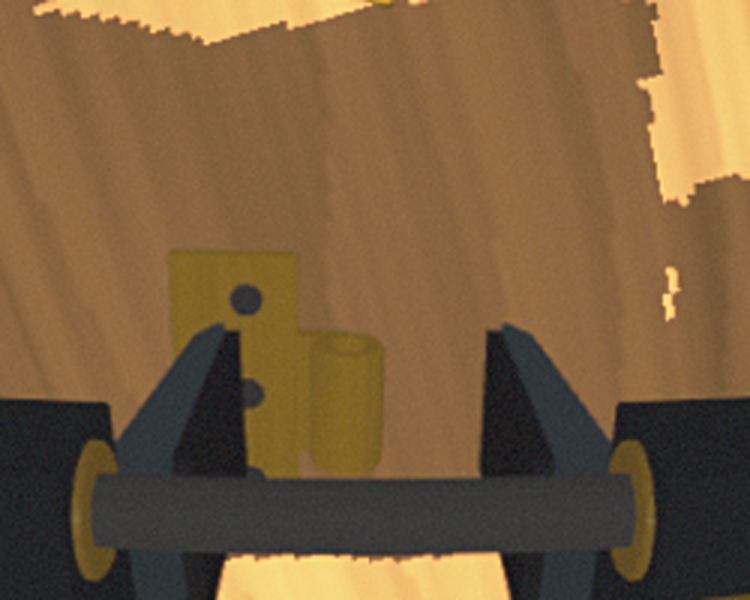

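The fingers straddle the barrel, which is at about (345,400) with jaw centre at 362. Shift about 4 mm, go down 8 mm and close.

{"fn": "carry_out", "kwargs": {"targets": [{"travel":[-0.08,-0.02,-0.1],"yaw":0},{"travel":[0,0,-0.04],"yaw":0},{"travel":[0,0,0],"yaw":0}]}}

```text
time: 4.25
tool_pos: [0.4989, -0.03, 0.0081]
eef_rot: [[0.271, 0.963, 0.009], [0.963, -0.271, -0.001], [0.002, 0.009, -1.0]]
force: [0.2, 1.2, -0.4]
opening: 0.0501
```

{"fn": "carry_out", "kwargs": {"targets": [{"travel":[0,0,0],"yaw":0},{"travel":[0,0,0],"yaw":0},{"travel":[0,0,0],"yaw":0},{"travel":[0,0,0],"yaw":0}], "claw": 1, "grip_force": 20}}

```text
time: 4.75
tool_pos: [0.4991, -0.03, 0.0083]
eef_rot: [[0.271, 0.963, 0.009], [0.963, -0.271, -0.001], [0.002, 0.009, -1.0]]
force: [-0.4, 0.3, -0.9]
opening: 0.0147
```

{"fn": "carry_out", "kwargs": {"targets": [{"travel":[0,0,0],"yaw":0},{"travel":[0,0,-0.05],"yaw":0},{"travel":[0,0,-0.02],"yaw":0},{"travel":[0,0,0],"yaw":0}], "claw": 0.4}}

```text
time: 5.25
tool_pos: [0.4991, -0.03, 0.0044]
eef_rot: [[0.271, 0.963, 0.009], [0.963, -0.271, -0.001], [0.002, 0.009, -1.0]]
force: [0.8, 0.8, 0.9]
opening: 0.0276
```

{"fn": "carry_out", "kwargs": {"targets": [{"travel":[0,0,0],"yaw":0},{"travel":[0,0,0],"yaw":0},{"travel":[0,0,0],"yaw":0},{"travel":[0,0,0],"yaw":0}], "claw": 1, "grip_force": 25}}

```text
time: 5.75
tool_pos: [0.4991, -0.03, 0.0045]
eef_rot: [[0.271, 0.963, 0.009], [0.963, -0.271, -0.001], [0.002, 0.009, -1.0]]
force: [-0.7, 0.7, -0.1]
opening: 0.0151
```

{"fn": "carry_out", "kwargs": {"targets": [{"travel":[0,0,0.5],"yaw":0},{"travel":[0,0,0.9],"yaw":0},{"travel":[0,0,0.9],"yaw":0},{"travel":[0,0,0.9],"yaw":0},{"travel":[0,0,0],"yaw":0}]}}

```text
time: 6.38
tool_pos: [0.4978, -0.0299, 0.1688]
eef_rot: [[0.271, 0.963, 0.007], [0.963, -0.271, -0.0], [0.002, 0.007, -1.0]]
force: [-0.4, -0.6, -0.8]
opening: 0.015
```

{"fn": "carry_out", "kwargs": {"targets": [{"travel":[0.3,-0.85,0],"yaw":0.3},{"travel":[0.3,-0.85,0],"yaw":0.3},{"travel":[0.3,-0.85,0],"yaw":0.3},{"travel":[0.3,-0.85,0],"yaw":0.3},{"travel":[0.3,-0.85,0],"yaw":0.3},{"travel":[0.3,-0.85,0],"yaw":0.3},{"travel":[0,0,0],"yaw":0},{"travel":[0,0,0],"yaw":0}]}}

```text
time: 7.38
tool_pos: [0.5852, -0.2912, 0.1582]
eef_rot: [[-0.005, 1.0, -0.003], [1.0, 0.005, 0.006], [0.006, -0.003, -1.0]]
force: [-0.6, 0.1, -0.5]
opening: 0.015
```

Run:
```python
from h import *
snap('wrist','w4'); c=load('w4');print(c['pos'],c['rot'].round(3)); print(proj(c,[.607,-.218,.066]))
cv2.imwrite('pics/w4b.png',cv2.resize(c['color'],(800,600),interpolation=cv2.INTER_CUBIC))
```

```text
[ 0.58518067 -0.29123793  0.15821979] [[-0.005  1.    -0.003]
 [ 1.     0.005  0.006]
 [ 0.006 -0.003 -1.   ]]
(np.float64(277.2078491410447), np.float64(111.55529978852176))
```

View pics/w4b.png

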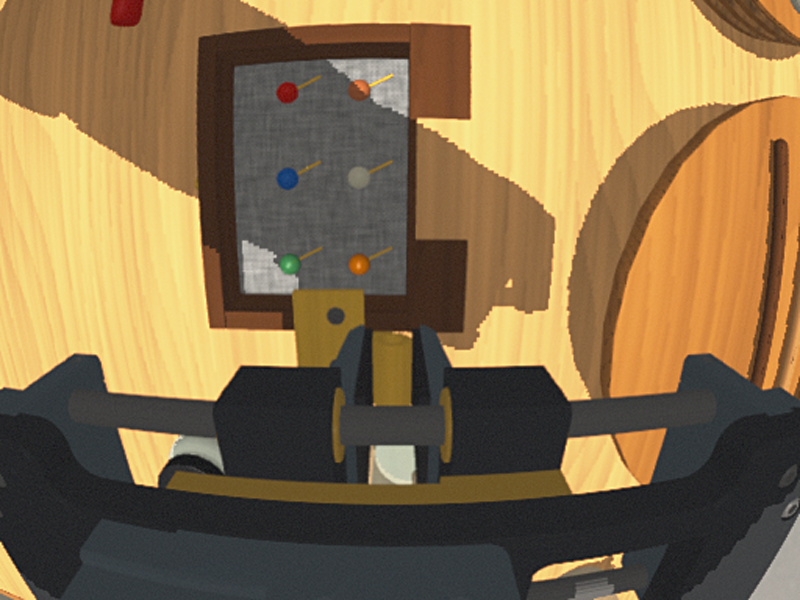

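The leaf is held square, with plate edge (293–364, 290) and barrel at (392,340). In the case, the recess ends are at rows 118 and 240 in columns 410–470. Next I'll measure case and leaf.

Run:
```python
from h import *
c=load('w4');k=.64
f=lambda u,v,z: px(c,u*k,v*k,z)[:2]
RL,RR,FL,FR=f(470,27,.07),f(465,331,.07),f(200,37,.07),f(211,327,.07)
print(RL,RR,FL,FR); y=RL-RR; print('len',np.linalg.norm(y),'yaw',np.arctan2(-y[0],y[1])); y=FL-FR; print('len',np.linalg.norm(y),'yaw',np.arctan2(-y[0],y[1]))
a,b=f(471,118,.07),f(468,240,.07); print('recess ends',a,b,(a+b)/2,a-b)
a,b=f(410,118,.07),f(415,240,.07); print('recess inner',a,b,(a+b)/2,a-b)
# leaf in hand: tcp z .1582, tcp 4.5mm above origin -> origin z .1537, plate top .1577
P,Q=f(293,290,.1577),f(364,290,.1577); print('leaf far plate edge',P,Q,np.linalg.norm(P-Q))
print('barrel',f(374,338,.162),f(412,336,.162))
t=load('top1')
for n,(u,v) in dict(RL=(457,235),RR=(551,233)).items(): pass
# wand heads height guess
for u,v in [(637,212),(658,216),(661,237)]: print('wand',px(t,u*k,v*k,.22)[:2])
cv2.imwrite('pics/t4.png',cv2.resize(t['color'][140:210,285:365],None,fx=8,fy=8,interpolation=cv2.INTER_CUBIC))
```

```text
[ 0.62691466 -0.13176211] [ 0.62821201 -0.30970169] [ 0.47088889 -0.13122501] [ 0.47111078 -0.30909587]
len 0.17794430954545928 yaw 0.007290822843699475
len 0.17787099407318327 yaw 0.0012474684794456378
recess ends [ 0.62739688 -0.18548274] [ 0.62735198 -0.25474544] [ 0.62737443 -0.22011409] [4.49013489e-05 6.92626962e-02]
recess inner [ 0.59355404 -0.18658445] [ 0.5970825  -0.25519516] [ 0.59531827 -0.2208898 ] [-0.00352846  0.06861071]
leaf far plate edge [ 0.54567615 -0.26104607] [ 0.57346845 -0.26089626] 0.027792703827991243
barrel [ 0.57737867 -0.27890844] [ 0.5920387  -0.27798604]
wand [ 0.62984195 -0.42324184]
wand [ 0.62271839 -0.45965296]
wand [ 0.58563791 -0.46327184]
```

View pics/t4.png

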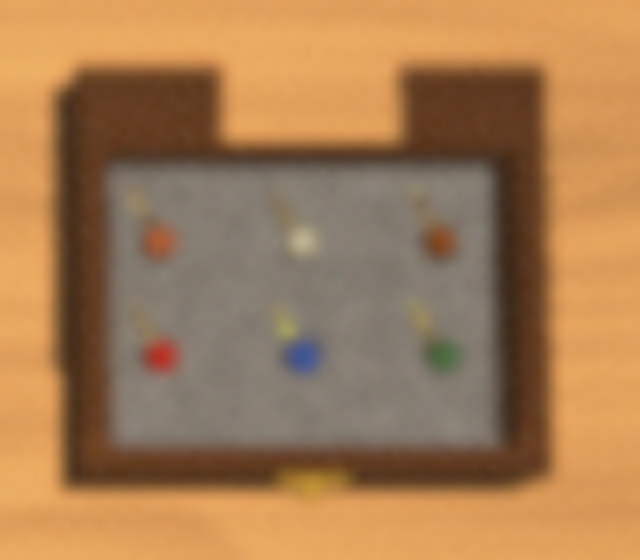

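{"fn": "carry_out", "kwargs": {"targets": [{"travel":[0.35,0.45,0],"yaw":0},{"travel":[0.35,0.45,0],"yaw":0},{"travel":[0.35,0.45,0],"yaw":0},{"travel":[0,0,-0.5],"yaw":0},{"travel":[0,0,-0.5],"yaw":0},{"travel":[0,0,-0.3],"yaw":0},{"travel":[0,0,0],"yaw":0}]}}

```text
time: 8.3
tool_pos: [0.6368, -0.2144, 0.0904]
eef_rot: [[-0.01, 1.0, -0.005], [1.0, 0.01, 0.007], [0.007, -0.004, -1.0]]
force: [-0.3, -0.6, -0.2]
opening: 0.0149
```

Run:
```python
from h import *
snap('wrist','w5'); c=load('w5');print(c['pos'],c['rot'].round(3)); print(proj(c,[.607,-.218,.066]))
cv2.imwrite('pics/w5b.png',cv2.resize(c['color'][40:290,90:410],(768,600),interpolation=cv2.INTER_CUBIC))
```

```text
[ 0.63681381 -0.214383    0.09042887] [[-0.01   1.    -0.005]
 [ 1.     0.01   0.007]
 [ 0.007 -0.004 -1.   ]]
(np.float64(210.3159670844804), np.float64(222.43321446830822))
```

View pics/w5b.png

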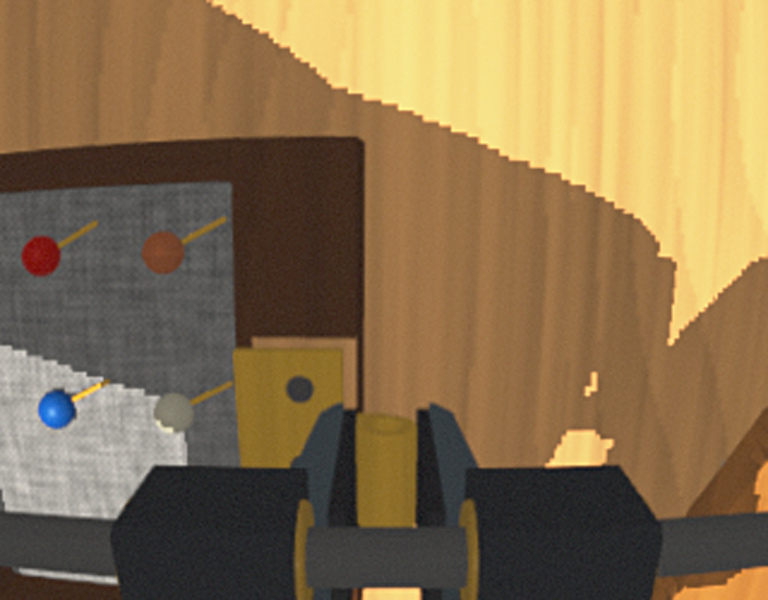

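The picture shows the case rear-left corner at (363,138), the recess end edge at row 337 and its inner edge at column 250. The leaf plate's far edge is at row 349, columns 234–343.

Run:
```python
from h import *
c=load('w5');f=lambda u,v,z: px(c,u/2.4+90,v/2.4+40,z)[:2].round(4)
print('case RL',f(363,138,.07),'recess end rear',f(363,337,.07),f(357,340,.066),'inner',f(249,337,.07),f(252,342,.066))
print('leaf far edge',f(234,349,.0899),f(343,349,.0899),'barrel end',f(357,420,.094),f(416,420,.094))
t=load('top1');
for u,v in [(285+78/8,140+68/8),(285+541/8,140+68/8),(285+65/8,140+485/8),(285+548/8,140+475/8)]: print(px(t,u,v,.07))
```

```text
case RL [ 0.629  -0.1313] recess end rear [ 0.6293 -0.1858] [ 0.6274 -0.1877] inner [ 0.5972 -0.1861] [ 0.5972 -0.1886]
leaf far edge [ 0.5971 -0.1843] [ 0.6249 -0.184 ] barrel end [ 0.6286 -0.2013] [ 0.6434 -0.2012]
[ 0.62556693 -0.13259899  0.07      ]
[ 0.62533736 -0.31062185  0.07      ]
[ 0.46522443 -0.12549368  0.07      ]
[ 0.46854301 -0.3090201   0.07      ]
```

{"fn": "carry_out", "kwargs": {"targets": [{"travel":[0.055,-0.09,0],"yaw":-0.03},{"travel":[0,0,-0.15],"yaw":0},{"travel":[0,0,0],"yaw":0}]}}

```text
time: 8.72
tool_pos: [0.6412, -0.22, 0.0853]
eef_rot: [[-0.005, 1.0, -0.001], [1.0, 0.005, 0.005], [0.005, -0.001, -1.0]]
force: [0.2, -0.1, -0.3]
opening: 0.0153
```

{"fn": "carry_out", "kwargs": {"targets": [{"travel":[-0.03,0.02,-0.15],"yaw":0},{"travel":[0,0,-0.06],"yaw":0},{"travel":[0,0,0],"yaw":0}]}}

```text
time: 9.1
tool_pos: [0.6395, -0.219, 0.0741]
eef_rot: [[-0.005, 1.0, -0.001], [1.0, 0.005, 0.005], [0.005, -0.001, -1.0]]
force: [-0.7, -0.3, -1.2]
opening: 0.0152
```

{"fn": "carry_out", "kwargs": {"targets": [{"travel":[0,0,-0.05],"yaw":0},{"travel":[0,0,-0.04],"yaw":0},{"travel":[0,0,0],"yaw":0}]}}

```text
time: 9.48
tool_pos: [0.6398, -0.2191, 0.0704]
eef_rot: [[-0.005, 1.0, -0.001], [1.0, 0.005, 0.005], [0.005, -0.001, -1.0]]
force: [-0.5, 0.3, 1.1]
opening: 0.0149
```

{"fn": "carry_out", "kwargs": {"targets": [{"travel":[0,0,-0.06],"yaw":0},{"travel":[0,0,-0.04],"yaw":0},{"travel":[0,0,0],"yaw":0}]}}

```text
time: 9.85
tool_pos: [0.6403, -0.2192, 0.0706]
eef_rot: [[-0.005, 1.0, -0.002], [1.0, 0.005, 0.006], [0.006, -0.002, -1.0]]
force: [1.0, 0.1, -1.5]
opening: 0.0154
```

{"fn": "carry_out", "kwargs": {"targets": [{"travel":[0,0,-0.15],"yaw":0}]}}

```text
time: 9.98
tool_pos: [0.6425, -0.2196, 0.0681]
eef_rot: [[-0.005, 1.0, 0.0], [1.0, 0.005, 0.005], [0.005, 0.0, -1.0]]
force: [-22.5, 16.1, 101.2]
opening: 0.0152
```

{"fn": "carry_out", "kwargs": {"targets": [{"travel":[0,0,-0.25],"yaw":0}]}}

```text
time: 10.1
tool_pos: [0.6447, -0.2203, 0.058]
eef_rot: [[-0.005, 1.0, 0.005], [1.0, 0.005, 0.004], [0.004, 0.005, -1.0]]
force: [-0.6, -0.0, -0.8]
opening: 0.0027
```

The grip slipped off under the push, so I'm looking at once.

Run:
```python
from h import *
snap('wrist','w6');snap('scene','s6');snap('top','t6'); print(telemetry.read_state()['tool_pos'])
w=cv2.resize(load('w6')['color'][40:290,90:410],(768-288,375),interpolation=cv2.INTER_CUBIC)
s=load('s6'); u,v=proj(s,[.63,-.22,.07]); u,v=int(u),int(v); print(u,v)
S=cv2.resize(s['color'][v-37:v+38,u-32:u+32],(320,375),interpolation=cv2.INTER_CUBIC)
cv2.imwrite('pics/m6.png',np.hstack([w,S]))
```

```text
[ 0.64221707 -0.21951354  0.05505031]
178 207
```

View pics/m6.png

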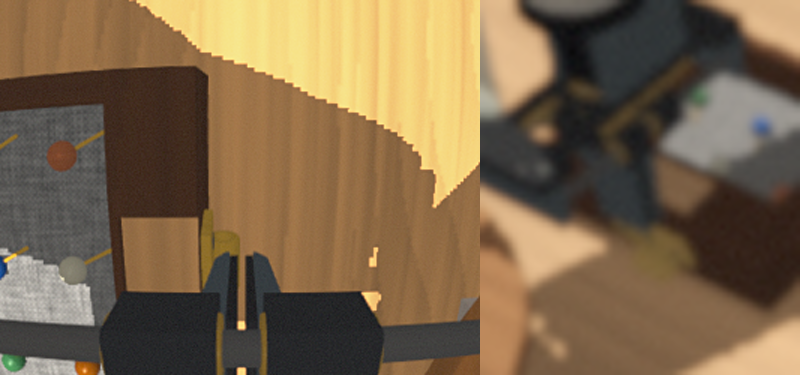

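```bash
cat >> h.py <<'E'
def brass(im):
    h=cv2.cvtColor(im,cv2.COLOR_BGR2HSV); return (h[...,0]>=22)&(h[...,0]<=34)&(h[...,1]>140)&(h[...,2]>60)
def asc(m,r0,r1,c0,c1):
    for r in range(r0,r1): print(r,''.join('#' if m[r,q] else '.' for q in range(c0,c1)))
E
python3 - <<'E'
from h import *
s=telemetry.read_state(); print(s['tool_pos'],s['opening'],s['force'])
c=load('w6'); print(c['pos']); m=brass(c['color']); asc(m,165,240,215,275)
c=load('s6'); m=brass(c['color']); 
asc(m,170,245,150,215)
E
```

```text
[ 0.64221707 -0.21951354  0.05505031] 0.0005076033321599154 [-0.08852671  0.04751264  0.7117559 ]
[ 0.64467204 -0.2202678   0.05795055]
165 ............................................................
166 ............................................................
167 ............................................................
168 ............................................................
169 ............................................................
170 ............................................................
171 ............................................................
172 ............................................................
173 ............................................................
174 ............................................................
175 ............................................................
176 ............................................................
177 ............................................................
178 ............................................................
179 ..................................................
[... 8460 characters left out ...]

235 .................................................................
236 .................................................................
237 .................................................................
238 .................................................................
239 .................................................................
240 .................................................................
241 .................................................................
242 .................................................................
243 .................................................................
244 .................................................................
```

The fingers are shut empty; the leaf popped out and was falling behind the case. Rise and find it again.

{"fn": "carry_out", "kwargs": {"targets": [{"travel":[0.1,0,0.2],"yaw":0},{"travel":[0,0,0.8],"yaw":0},{"travel":[0,0,0.8],"yaw":0},{"travel":[0,-0.4,0.8],"yaw":0},{"travel":[0,-0.7,0],"yaw":0},{"travel":[0,-0.5,0],"yaw":0},{"travel":[0,0,0],"yaw":0},{"travel":[0,0,0],"yaw":0}], "claw": 0}}

```text
time: 11.25
tool_pos: [0.6477, -0.301, 0.1914]
eef_rot: [[-0.005, 1.0, -0.002], [1.0, 0.005, 0.006], [0.006, -0.002, -1.0]]
force: [0.4, -0.4, 0.7]
opening: 0.046
```

Run:
```python
from h import *
snap('wrist','w7');snap('scene','s7');c=load('w7');print(c['pos'],c['rot'].round(3),telemetry.read_state()['opening'])
u,v=proj(c,[.66,-.22,0.01]); print(u,v)
u0=load('w6')['color']; print('leaf hsv w6',cv2.cvtColor(u0[200:203,226:230],cv2.COLOR_BGR2HSV).reshape(-1,3)[:4], 'wood',cv2.cvtColor(u0[200:202,262:266],cv2.COLOR_BGR2HSV).reshape(-1,3)[:3])
h=cv2.cvtColor(c['color'],cv2.COLOR_BGR2HSV)
m=((h[...,0]>=21)&(h[...,0]<=34)&(h[...,1]>150)&(h[...,2]>50)).astype(np.uint8); m[235:]=0
m=cv2.morphologyEx(m,cv2.MORPH_OPEN,np.ones((2,2)))
n,l,st,ce=cv2.connectedComponentsWithStats(m)
for i in range(1,n):
    if st[i,4]>25: print(st[i],ce[i].round(1),px(c,*ce[i],.004).round(3), h[l==i].mean(0))
```

```text
[ 0.64765237 -0.30101887  0.19137761] [[-0.005  1.    -0.002]
 [ 1.     0.005  0.006]
 [ 0.006 -0.002 -1.   ]] 0.04547734094702335
262.47945106383276 103.70575652351921
leaf hsv w6 [[ 21 179 144]
 [ 20 185 146]
 [ 20 185 145]
 [ 20 183 145]] wood [[ 15 136 161]
 [ 15 140 160]
 [ 15 140 158]]
```

Run:
```python
from h import *
for f in ['w7','s7']:
    c=load(f); h=cv2.cvtColor(cv2.GaussianBlur(c['color'],(3,3),0),cv2.COLOR_BGR2HSV)
    m=((h[...,0]>=18)&(h[...,0]<=34)&(h[...,1]>155)&(h[...,2]>50)).astype(np.uint8)
    if f=='w7': m[235:]=0; asc(m,60,160,200,310) if 1 else 0
    n,l,st,ce=cv2.connectedComponentsWithStats(m)
    for i in range(1,n):
        if st[i,4]>12: print(f,st[i],ce[i].round(1),px(c,*ce[i],.004).round(3), h[l==i].mean(0).round())
```

```text
60 ..............................................................................................................
61 ..............................................................................................................
62 ..............................................................................................................
63 ..............................................................................................................
64 ..............................................................................................................
65 ..............................................................................................................
66 ..............................................................................................................
67 ..............................................................................................................
68 ..............................................................................................................
69 .......................................................................
[... 9738 characters left out ...]
..............................................
155 ..............................................................................................................
156 ..............................................................................................................
157 ..............................................................................................................
158 ..............................................................................................................
159 ..............................................................................................................
w7 [232  72  17  60 540] [238.3 101.7] [ 0.631 -0.218  0.004] [ 20. 175. 136.]
```

The leaf stands on edge against the case's rear face: plate vertical (columns 232–237), barrel at columns 237–248. I'll pin down its height and pose numerically.

Run:
```python
from h import *
c=load('w7'); print(telemetry.read_state()['qpos'].round(3))
for z in (.004,.016,.03,.047): 
    a,b=px(c,234.5,72,z),px(c,234.5,131.5,z); p,q=px(c,244,90.5,z),px(c,244,114.5,z)
    print(z,'plate',a[:2].round(4),b[:2].round(4),(a-b)[1].round(4),'barrel',p.round(4)[:2],q[:2].round(4),(p-q)[1].round(4), 'x edges',[px(c,u,102,z)[0].round(4) for u in (232,237,249)])
t=load('top1'); print('disc near edge',px(t,547*.64,188*.64,.0)[:2],px(t,547*.64,180*.64,.04)[:2])
```

```text
[-0.469  0.426  1.712  0.005  1.007 -0.477]
0.004 plate [ 0.6268 -0.1816] [ 0.6269 -0.2537] 0.0721 barrel [ 0.6382 -0.2041] [ 0.6383 -0.2331] 0.029 x edges [np.float64(0.6239), np.float64(0.6299), np.float64(0.6442)]
0.016 plate [ 0.6275 -0.183 ] [ 0.6275 -0.2527] 0.0697 barrel [ 0.6384 -0.2048] [ 0.6385 -0.2328] 0.028 x edges [np.float64(0.6247), np.float64(0.6304), np.float64(0.6442)]
0.03 plate [ 0.6282 -0.1847] [ 0.6283 -0.2516] 0.0669 barrel [ 0.6388 -0.2056] [ 0.6389 -0.2325] 0.0269 x edges [np.float64(0.6255), np.float64(0.6311), np.float64(0.6443)]
0.047 plate [ 0.6291 -0.1867] [ 0.6292 -0.2502] 0.0635 barrel [ 0.6392 -0.2065] [ 0.6393 -0.232 ] 0.0255 x edges [np.float64(0.6266), np.float64(0.6319), np.float64(0.6444)]
disc near edge [ 0.73306972 -0.32279151] [ 0.73867185 -0.31314408]
```

{"fn": "carry_out", "kwargs": {"targets": [{"travel":[0.04,0.25,0],"yaw":-1},{"travel":[0.04,0.25,0],"yaw":-1},{"travel":[0,0.25,0],"yaw":-1},{"travel":[0,0.25,0],"yaw":-1},{"travel":[0,0.25,0],"yaw":-1},{"travel":[0,0.25,0],"yaw":-1},{"travel":[0,0,0],"yaw":-1},{"travel":[0,0,0],"yaw":-1}]}}

```text
time: 12.35
tool_pos: [0.6509, -0.2163, 0.1888]
eef_rot: [[0.941, 0.337, 0.002], [0.337, -0.941, 0.008], [0.005, -0.006, -1.0]]
force: [-0.4, 0.6, 1.2]
opening: 0.0454
```

{"fn": "carry_out", "kwargs": {"targets": [{"travel":[0,0,0],"yaw":-1},{"travel":[0,0,0],"yaw":-1},{"travel":[0,0,0],"yaw":-0.2},{"travel":[0,0,0],"yaw":0}]}}

```text
time: 12.85
tool_pos: [0.6504, -0.2133, 0.1878]
eef_rot: [[1.0, 0.008, 0.003], [0.008, -1.0, 0.008], [0.003, -0.008, -1.0]]
force: [0.2, -1.0, -0.4]
opening: 0.0456
```

{"fn": "carry_out", "kwargs": {"targets": [{"travel":[0.03,-0.1,-0.6],"yaw":0},{"travel":[0,0,-0.8],"yaw":0},{"travel":[0,0,-0.8],"yaw":0},{"travel":[0,0,-0.4],"yaw":0},{"travel":[0,0,0],"yaw":0}]}}

```text
time: 13.48
tool_pos: [0.6528, -0.2178, 0.0557]
eef_rot: [[1.0, 0.021, 0.005], [0.021, -1.0, 0.007], [0.005, -0.007, -1.0]]
force: [-0.3, -0.5, 0.2]
opening: 0.0454
```

{"fn": "carry_out", "kwargs": {"targets": [{"travel":[-0.02,0,-0.5],"yaw":-0.1},{"travel":[0,0,-0.4],"yaw":0},{"travel":[0,0,-0.1],"yaw":0},{"travel":[0,0,0],"yaw":0}]}}

```text
time: 13.98
tool_pos: [0.6535, -0.2184, 0.0055]
eef_rot: [[1.0, 0.007, 0.008], [0.006, -1.0, 0.006], [0.008, -0.005, -1.0]]
force: [0.1, 0.6, 0.6]
opening: 0.0457
```

{"fn": "carry_out", "kwargs": {"targets": [{"travel":[-0.05,0,-0.02],"yaw":0},{"travel":[0,0,0],"yaw":0}]}}

```text
time: 14.22
tool_pos: [0.6514, -0.2186, 0.0055]
eef_rot: [[1.0, 0.007, 0.01], [0.007, -1.0, 0.005], [0.01, -0.005, -1.0]]
force: [0.3, -0.3, 0.1]
opening: 0.0452
```

{"fn": "carry_out", "kwargs": {"targets": [{"travel":[0,0,0],"yaw":0},{"travel":[0,0,0],"yaw":0},{"travel":[0,0,0],"yaw":0},{"travel":[0,0,0],"yaw":0}], "claw": 1, "grip_force": 25}}

```text
time: 14.72
tool_pos: [0.6519, -0.2188, 0.0063]
eef_rot: [[1.0, 0.007, 0.011], [0.007, -1.0, 0.005], [0.011, -0.005, -1.0]]
force: [0.3, -0.1, -0.7]
opening: 0.0265
```

{"fn": "carry_out", "kwargs": {"targets": [{"travel":[0.3,0,0.05],"yaw":0},{"travel":[0.1,0,0.7],"yaw":0},{"travel":[0,0,0.9],"yaw":0},{"travel":[0,0,0.7],"yaw":0},{"travel":[-0.4,0.7,0],"yaw":0},{"travel":[-0.6,0.8,0],"yaw":0},{"travel":[-0.7,0.8,0],"yaw":0},{"travel":[-0.7,0.8,0],"yaw":0}]}}

```text
time: 15.72
tool_pos: [0.5585, -0.0619, 0.1306]
eef_rot: [[1.0, 0.004, 0.018], [0.004, -1.0, 0.003], [0.018, -0.003, -1.0]]
force: [0.5, 0.0, -0.2]
opening: 0.0264
```

{"fn": "carry_out", "kwargs": {"targets": [{"travel":[-0.2,0.4,0],"yaw":0},{"travel":[0,0,-0.7],"yaw":0},{"travel":[0,0,-0.8],"yaw":0},{"travel":[0,0,-0.4],"yaw":0},{"travel":[0,0,0],"yaw":0}]}}

```text
time: 16.35
tool_pos: [0.5536, -0.0387, 0.036]
eef_rot: [[1.0, 0.007, 0.024], [0.007, -1.0, 0.003], [0.024, -0.002, -1.0]]
force: [-1.0, -0.2, -0.9]
opening: 0.0264
```

{"fn": "carry_out", "kwargs": {"targets": [{"travel":[0,0,-0.4],"yaw":0},{"travel":[0,0,-0.15],"yaw":0},{"travel":[0,0,0],"yaw":0}]}}

```text
time: 16.73
tool_pos: [0.5575, -0.0391, 0.0108]
eef_rot: [[1.0, 0.007, 0.028], [0.007, -1.0, 0.002], [0.028, -0.002, -1.0]]
force: [0.7, 0.5, 0.3]
opening: 0.0269
```

{"fn": "carry_out", "kwargs": {"targets": [{"travel":[0,0,-0.08],"yaw":0},{"travel":[0,0,0],"yaw":0}]}}

```text
time: 16.98
tool_pos: [0.5586, -0.0393, 0.008]
eef_rot: [[1.0, 0.007, 0.03], [0.007, -1.0, 0.002], [0.03, -0.002, -1.0]]
force: [0.4, -0.1, -0.2]
opening: 0.0268
```

{"fn": "carry_out", "kwargs": {"targets": [{"travel":[0,0,0],"yaw":0},{"travel":[0,0,0],"yaw":0},{"travel":[0,0,0],"yaw":0},{"travel":[0.15,0,0.1],"yaw":0},{"travel":[0,0,0],"yaw":0}], "claw": 0}}

```text
time: 17.6
tool_pos: [0.5674, -0.0394, 0.0143]
eef_rot: [[0.999, 0.007, 0.032], [0.007, -1.0, 0.002], [0.032, -0.001, -0.999]]
force: [0.1, -0.1, -0.3]
opening: 0.0454
```

{"fn": "carry_out", "kwargs": {"targets": [{"travel":[0.3,-0.3,0.7],"yaw":1},{"travel":[0,-0.3,0.9],"yaw":1},{"travel":[-0.4,-0.3,0.9],"yaw":1},{"travel":[-0.4,-0.3,0.9],"yaw":1},{"travel":[-0.4,-0.3,0.4],"yaw":1},{"travel":[-0.4,-0.2,0],"yaw":1},{"travel":[-0.2,0,0],"yaw":1},{"travel":[0,0,0],"yaw":1}]}}

```text
time: 18.6
tool_pos: [0.4893, -0.1269, 0.2111]
eef_rot: [[0.319, 0.948, 0.012], [0.947, -0.319, 0.026], [0.029, 0.003, -1.0]]
force: [0.5, -0.7, -0.9]
opening: 0.0454
```

{"fn": "carry_out", "kwargs": {"targets": [{"travel":[0,0,0],"yaw":1},{"travel":[0,0,0],"yaw":1},{"travel":[0,0,0],"yaw":0}]}}

```text
time: 18.98
tool_pos: [0.489, -0.127, 0.2114]
eef_rot: [[0.016, 1.0, 0.004], [0.999, -0.016, 0.029], [0.029, 0.004, -1.0]]
force: [0.3, 0.3, -0.7]
opening: 0.0457
```

```bash
cat >> h.py <<'E'
def blobs(c,rmax=235,mn=25):
    h=cv2.cvtColor(cv2.GaussianBlur(c['color'],(3,3),0),cv2.COLOR_BGR2HSV)
    m=((h[...,0]>=18)&(h[...,0]<=34)&(h[...,1]>155)&(h[...,2]>50)).astype(np.uint8); m[rmax:]=0
    n,l,st,ce=cv2.connectedComponentsWithStats(m)
    return m,[(st[i],ce[i].round(1),px(c,*ce[i],.004).round(3)) for i in range(1,n) if st[i,4]>mn],l
E
python3 - <<'E'
from h import *
snap('wrist','w8');c=load('w8');print(c['pos'],c['rot'].round(3))
m,b,l=blobs(c)
for x in b: print(*x)
asc(m,50,140,190,300)
E
```

```text
[ 0.48901232 -0.12695942  0.21135388] [[ 0.016  1.     0.004]
 [ 0.999 -0.016  0.029]
 [ 0.029  0.004 -1.   ]]
[264   7  37  30 585] [280.9  22.6] [0.531 0.067 0.004]
[377  47   8  55 137] [380.4  71.4] [0.666 0.008 0.004]
[ 247   78   39   51 1358] [263.1 102.5] [ 0.506 -0.04   0.004]
50 ..............................................................................................................
51 ..............................................................................................................
52 ..............................................................................................................
53 ..............................................................................................................
54 ..............................................................................................................
55 ..............................................................................................................
56 ..............................................................................................................
57 ............
[... 8786 characters left out ...]
..........
134 ..............................................................................................................
135 ..............................................................................................................
136 ..............................................................................................................
137 ..............................................................................................................
138 ..............................................................................................................
139 ..............................................................................................................
```

The leaf fell flat, right way up, barrel to +x and nearly square.

Run:
```python
from h import *
c=load('w8')
P=[px(c,u,v,.004) for u,v in [(247.3,78.2),(271,78.2),(271.5,127.8),(248.3,127.8)]]
for p in P: print(p[:2].round(4))
print('barrel axis',[px(c,u,v,.012)[:2].round(4) for u,v in [(278.5,91.5),(279,113.8)]],px(c,286.8,103,.008)[:2])
m=np.mean(P,0)
print(m[:2], m[:2]+[.025,0])
```

```text
[ 0.4866 -0.008 ]
[ 0.5165 -0.0083]
[ 0.5164 -0.0721]
[ 0.4869 -0.0718]
barrel axis [array([ 0.525 , -0.0261]), array([ 0.5254, -0.0541])] [ 0.53573401 -0.04035089]
[ 0.50160074 -0.0400305 ] [ 0.52660074 -0.0400305 ]
```

{"fn": "carry_out", "kwargs": {"targets": [{"travel":[0.25,0.58,0],"yaw":0.12},{"travel":[0.25,0.58,0],"yaw":0},{"travel":[0.25,0.5,0],"yaw":0},{"travel":[0,0,-0.5],"yaw":0},{"travel":[0,0,-0.8],"yaw":0},{"travel":[0,0,-0.8],"yaw":0},{"travel":[0,0,-0.8],"yaw":0},{"travel":[0,0,0],"yaw":0}], "claw": 0.1}}

```text
time: 20.02
tool_pos: [0.5283, -0.0409, 0.0638]
eef_rot: [[0.029, 1.0, 0.007], [0.999, -0.029, 0.028], [0.029, 0.006, -1.0]]
force: [0.9, -0.3, 0.6]
opening: 0.0411
```

{"fn": "carry_out", "kwargs": {"targets": [{"travel":[-0.03,0,-0.5],"yaw":0.2},{"travel":[0,0,-0.4],"yaw":0},{"travel":[0,0,-0.2],"yaw":0},{"travel":[0,0,0],"yaw":0}]}}

```text
time: 20.52
tool_pos: [0.5301, -0.0413, 0.0116]
eef_rot: [[0.005, 1.0, 0.012], [1.0, -0.005, 0.028], [0.028, 0.012, -1.0]]
force: [0.0, -0.2, 0.2]
opening: 0.0409
```

{"fn": "carry_out", "kwargs": {"targets": [{"travel":[-0.07,0.02,-0.1],"yaw":0.03},{"travel":[0,0,-0.02],"yaw":0},{"travel":[0,0,0],"yaw":0}]}}

```text
time: 20.9
tool_pos: [0.5274, -0.0404, 0.0067]
eef_rot: [[0.001, 1.0, 0.014], [1.0, -0.001, 0.028], [0.028, 0.014, -1.0]]
force: [0.1, -0.1, 0.0]
opening: 0.041
```

{"fn": "carry_out", "kwargs": {"targets": [{"travel":[0,0,0],"yaw":0},{"travel":[0,0,0],"yaw":0},{"travel":[0,0,0],"yaw":0},{"travel":[0,0,0],"yaw":0}], "claw": 1, "grip_force": 25}}

```text
time: 21.4
tool_pos: [0.5277, -0.0404, 0.0072]
eef_rot: [[0.001, 1.0, 0.014], [1.0, -0.001, 0.028], [0.028, 0.014, -1.0]]
force: [0.2, -0.4, -0.1]
opening: 0.015
```

{"fn": "carry_out", "kwargs": {"targets": [{"travel":[0,0,0],"yaw":0},{"travel":[0,0,-0.04],"yaw":0},{"travel":[0,0,0],"yaw":0}], "claw": 0.5}}

```text
time: 21.78
tool_pos: [0.5278, -0.0404, 0.005]
eef_rot: [[0.001, 1.0, 0.015], [1.0, -0.001, 0.028], [0.028, 0.014, -1.0]]
force: [-0.0, 0.1, -0.2]
opening: 0.0226
```

{"fn": "carry_out", "kwargs": {"targets": [{"travel":[0,0,0],"yaw":0},{"travel":[0,0,0],"yaw":0},{"travel":[0,0,0],"yaw":0}], "claw": 1, "grip_force": 25}}

```text
time: 22.15
tool_pos: [0.5277, -0.0404, 0.005]
eef_rot: [[0.001, 1.0, 0.014], [1.0, -0.001, 0.028], [0.028, 0.014, -1.0]]
force: [0.1, 0.4, -0.2]
opening: 0.0147
```

{"fn": "carry_out", "kwargs": {"targets": [{"travel":[0,0,0.4],"yaw":0},{"travel":[0,0,0.6],"yaw":0},{"travel":[0,0,0.6],"yaw":0},{"travel":[0,0,0.6],"yaw":0},{"travel":[0.4,-0.5,0.2],"yaw":0},{"travel":[0.4,-0.7,0],"yaw":0},{"travel":[0.4,-0.7,0],"yaw":0},{"travel":[0.4,-0.7,0],"yaw":0}]}}

```text
time: 23.15
tool_pos: [0.6074, -0.1721, 0.129]
eef_rot: [[-0.002, 1.0, 0.013], [1.0, 0.002, 0.028], [0.028, 0.013, -1.0]]
force: [-0.7, 0.5, -0.2]
opening: 0.015
```

{"fn": "carry_out", "kwargs": {"targets": [{"travel":[0.4,-0.5,0],"yaw":0},{"travel":[0.1,-0.2,0],"yaw":0},{"travel":[0,0,0],"yaw":0}]}}

```text
time: 23.52
tool_pos: [0.633, -0.2098, 0.1284]
eef_rot: [[-0.0, 1.0, 0.012], [1.0, -0.0, 0.028], [0.028, 0.012, -1.0]]
force: [-0.2, 0.2, 0.0]
opening: 0.0149
```

{"fn": "carry_out", "kwargs": {"targets": [{"travel":[0.1,-0.16,-0.2],"yaw":0.02},{"travel":[0.02,-0.03,-0.4],"yaw":0},{"travel":[0,0,-0.2],"yaw":0},{"travel":[0,0,0],"yaw":0}]}}

```text
time: 24.02
tool_pos: [0.6373, -0.2173, 0.0843]
eef_rot: [[-0.005, 1.0, 0.009], [1.0, 0.005, 0.029], [0.029, 0.009, -1.0]]
force: [-0.1, 0.7, -0.7]
opening: 0.0151
```

Run:
```python
from h import *
snap('wrist','w9');c=load('w9');print(c['pos'],c['rot'].round(3))
h=cv2.cvtColor(cv2.GaussianBlur(c['color'],(3,3),0),cv2.COLOR_BGR2HSV)
# char classes: B brass, D dark wood, . other
for r in range(160,216):
    print(r,''.join('B' if (18<=a<=34 and s>150) else 'D' if v<90 else '.' for a,s,v in h[r,175:270]))
```

```text
[ 0.63727422 -0.21726756  0.08429064] [[-0.005  1.     0.009]
 [ 1.     0.005  0.029]
 [ 0.029  0.009 -1.   ]]
160 DDDDD..DDDDDDDDDDDDDDDDDDDDDDDDDDDDDDDDDDDDDDDDDDDDDDDDDDDDDDDDD...............................
161 DDDDD..DDDDDDDDDDDDDDDDDDDDDDDDDDDDDDDDDDDDDDDDDDDDDDDDDDDDDDDDD...............................
162 D.DD...DDDDDDDDDDDDDDDDDDDDDDDDDDDDDDDDDDDDDDDDDDDDDDDDDDDDDDDDD...............................
163 .......DDDDDDDDDDDDDDDDDDDDDDDDDDDDDDDDDDDDDDDDDDDDDDDDDDDDDDDDD...............................
164 D......DDDDDDDDDDDDDDDDDDDDDDDDDDDDDDDDDDDDDDDDDDDDDDDDDDDDDDDDD...............................
165 D......DDDDDDDDDDDDDDDDDDDDDDDDDDDDDDDDDDDDDDDDDDDDDDDDDDDDDDDDD...............................
166 D.....DDDDDDDDDDDDDDDDDDDDDDDDDDDDDDDDDDDDDDDDDDDDDDDDDDDDDDDDDD...............................
167 ......DDDDDDDDDDDDDDDDDDDDDDDDDDDDDDDDDDDDDDDDDDDDDDDDDDDDDDDDDD...............................
168 D......DDDDDDDDDDDDDDDDDDDDDDDDDDDDDDDDDDDDDDDDDDDDDDDDDDDDDDDDD...............................
169 DD....DDDDDDDDDDDDDDDDDDDDDDDDDDDDDDDDDDDDDDDDDDDDDDDDDDDDDDDDDD.....................
[... 3910 characters left out ...]

209 ....DDD....DD.BBBBBBBBBBBBBBBBBBBBBBBBBBBBBBBBBBBBBB.DDDDD.....BBBBBBBBBBBBBB.................D
210 .....DD....DDBBBBBBBBBBBBBBBBBBBBBBBBBBBBBBBBBBBBB..DDDDDDDDDDDBBBBBBBBBBBBBBBBBBBB..........DD
211 ......D....DD.BBBBBBBBBBBBBBBBBBBBBBBBBBBBBBBBBB..DDDDDDDDDDDDDDBBBBBBBBBBBBBBBBBBBBBB...DDDDDD
212 ...DDDDD..DDDDBBBBBBBBBBBBBBBBBBBBBBBBBBBBBBBBBB.DDDDDDDDDDDDDDDBBBBBBBBBBBBBBBBBBBBBBB..DDDDDD
213 ..DDDDDDDDDDDDBBBBBBBBBBBBBBBBBBBBBBBBBBBBBBBBB.DDDDDDDDDDDDDDDDBBBBBBBBBBBBBBBBBBBBBBBB.DDDDDD
214 ...DDDDDDDDDDDBBBBBBBBBBBBBBBBBBBBBBBBBBBBBBBBB.DDDDDDDDDDDDDDDBBBBBBBBBBBBBBBBBBBBBBBBBBDDDDDD
215 ......DDD.DDDDBBBBBBBBBBBBBBBBBBBBBBBBBBBBBBBB.DDDDDDDDDDDDDDDDBBBBBBBBBBBBBBBBBBBBBBBBBBDDDDDD
```

Run:
```python
from h import *
c=load('w9');f=lambda u,v,z: px(c,u,v,z)[:2].round(4)
print('recess end',f(239,178.6,.07),'inner',f(191.5,178.6,.07)); print('leaf',f(187,181.3,.0833),f(233,181.3,.0833),f(187.5,200,.0833))
```

```text
recess end [ 0.6288 -0.1858] inner [ 0.5977 -0.1858]
leaf [ 0.5974 -0.1845] [ 0.6256 -0.1845] [ 0.5972 -0.1964]
```

{"fn": "carry_out", "kwargs": {"targets": [{"travel":[0.06,-0.07,-0.08],"yaw":0},{"travel":[0,0,-0.05],"yaw":0},{"travel":[0,0,0],"yaw":0}]}}

```text
time: 24.45
tool_pos: [0.6412, -0.2212, 0.0787]
eef_rot: [[-0.005, 1.0, 0.011], [1.0, 0.005, 0.029], [0.029, 0.011, -1.0]]
force: [0.6, 0.3, -0.4]
opening: 0.0148
```

{"fn": "carry_out", "kwargs": {"targets": [{"travel":[-0.015,0,-0.06],"yaw":0},{"travel":[0,0,-0.05],"yaw":0},{"travel":[0,0,0],"yaw":0}]}}

```text
time: 24.82
tool_pos: [0.6405, -0.2212, 0.0731]
eef_rot: [[-0.005, 1.0, 0.011], [1.0, 0.005, 0.029], [0.028, 0.012, -1.0]]
force: [0.3, 0.5, -1.3]
opening: 0.0152
```

{"fn": "carry_out", "kwargs": {"targets": [{"travel":[0,0,-0.03],"yaw":0},{"travel":[0,0,-0.03],"yaw":0}]}}

```text
time: 25.08
tool_pos: [0.6407, -0.2212, 0.0706]
eef_rot: [[-0.005, 1.0, 0.012], [1.0, 0.005, 0.028], [0.028, 0.012, -1.0]]
force: [-5.6, 1.5, 15.5]
opening: 0.0149
```

{"fn": "carry_out", "kwargs": {"targets": [{"travel":[0,0,0],"yaw":0}]}}

```text
time: 25.2
tool_pos: [0.6407, -0.2212, 0.0709]
eef_rot: [[-0.005, 1.0, 0.011], [1.0, 0.005, 0.029], [0.028, 0.012, -1.0]]
force: [0.0, 0.6, 1.4]
opening: 0.0152
```

{"fn": "carry_out", "kwargs": {"targets": [{"travel":[0,0,0],"yaw":0},{"travel":[0,0,0],"yaw":0},{"travel":[0,0,0.3],"yaw":0},{"travel":[0,0,0.7],"yaw":0},{"travel":[0,0,0.3],"yaw":0},{"travel":[0,0,0],"yaw":0}], "claw": 0.4}}

```text
time: 25.95
tool_pos: [0.6409, -0.2213, 0.1394]
eef_rot: [[-0.005, 1.0, 0.012], [1.0, 0.005, 0.028], [0.028, 0.013, -1.0]]
force: [-0.6, 0.6, 0.0]
opening: 0.0271
```

Run:
```python
from h import *
snap('wrist','w10');c=load('w10');print(c['pos'],c['rot'].round(3)); s=telemetry.read_state(); print(s['force'],s['opening'])
h=cv2.cvtColor(cv2.GaussianBlur(c['color'],(3,3),0),cv2.COLOR_BGR2HSV)
for z in(.066,.07): print([tuple(np.round(proj(c,[x,y,z]),1)) for x,y in [(.5977,-.1858),(.6288,-.1858)]])
for r in range(140,228,2):
    print(r,''.join('B' if (18<=a<=34 and s>150) else 'D' if v<90 else '.' for a,s,v in h[r,185:280]))
```

```text
[ 0.64092487 -0.22131984  0.13938679] [[-0.005  1.     0.012]
 [ 1.     0.005  0.028]
 [ 0.028  0.013 -1.   ]]
[-0.39174208 -0.85578201  0.24498811] 0.027281930624474617
[(np.float64(199.6), np.float64(158.8)), (np.float64(236.3), np.float64(158.6))]
[(np.float64(198.8), np.float64(159.5)), (np.float64(236.2), np.float64(159.3))]
140 DDDDDDDDDDDDDDDDDDDDDDDDDDDDDDDDDDDDDDDDDDDDDDDDDDDD...........................................
142 DDDDDDDDDDDDDDDDDDDDDDDDDDDDDDDDDDDDDDDDDDDDDDDDDDDD...........................................
144 DDDD..DDDDDDDDDDDDDDDDDDDDDDDDDDDDDDDDDDDDDDDDDDDDDD...........................................
146 DDDD..DDDDDDDDDDDDDDDDDDDDDDDDDDDDDDDDDDDDDDDDDDDDDD...........................................
148 DDDD.DDDDDDDDDDDDDDDDDDDDDDDDDDDDDDDDDDDDDDDDDDDDDDD...........................................
150 .....DDDDDDDDDDDDDDDDDDDDDDDDDDDDDDDDDDDDDDDDDDDDDDD...........................................
152 ....DDDDDDDDDDDDDDDDDDDDDDDDDDDDDDDDDDDDDDDDDDDDDDDD...........................................
154 DD.DDDDDDDDDDDDDDDDDDDDDDDDDDDDDDDDDDDDDDDDDDDDDDDDD............
[... 2931 characters left out ...]

214 ........DDDDDDDD....BBBBBB.DDDDDDDDDDDDDDDDDBBBBBBBBBBBBBBBBBBBBBBBBBBBBBB..............DDDDDDD
216 DDDDDDDDDDDDDDDD....BBBBB.DDDDDDDDDDDDDDDDDDBBBBBBBBBBBBBBBBBBBBBBBBBBBBBB...............DDDDDD
218 DDDDD.....DDDDDD....BBBB.DDDDDDDDDDDDDDDDDDDBBBBBBBB....BBBBBBBBBBBBBBBBB................DDDDDD
220 DDDDD......DDDDD....BBB.DDDDDDDDDDDDDDDDDDDDBBBBBBBB.........BBBBBBBBB...................DDDDDD
222 .DDDDDD...DDDDDD....B.DDDDDDDDDDDDDDDDDDDDDDBBBBBBBB....................................DDDDDDD
224 ............DDDD.....DDDDDDDDDDDDDDDDDDDDDDDBBBBBBBB....................................DDDDDDD
226 ............DDDD....DDDDDDDDDDDDDDDDDDDDDDDDBBBBBBBB....................................DDDDDDD
```

The leaf lies in the recess, with plate columns 203–236 and even gaps. Now press the plate with closed fingers.

{"fn": "carry_out", "kwargs": {"targets": [{"travel":[-0.25,0,0],"yaw":0},{"travel":[-0.22,0,-0.3],"yaw":0},{"travel":[0,0,-0.6],"yaw":0},{"travel":[0,0,-0.25],"yaw":0},{"travel":[0,0,0],"yaw":0}], "claw": 1}}

```text
time: 26.62
tool_pos: [0.6112, -0.2202, 0.0742]
eef_rot: [[-0.005, 1.0, 0.006], [1.0, 0.005, 0.031], [0.031, 0.006, -1.0]]
force: [0.6, 0.4, 0.8]
opening: 0.0006
```

{"fn": "carry_out", "kwargs": {"targets": [{"travel":[0.08,0,0],"yaw":0},{"travel":[0,0,-0.06],"yaw":0},{"travel":[0,0,-0.03],"yaw":0}]}}

```text
time: 27.0
tool_pos: [0.6165, -0.2205, 0.071]
eef_rot: [[-0.005, 1.0, 0.008], [1.0, 0.005, 0.03], [0.03, 0.008, -1.0]]
force: [-0.3, -0.2, 0.0]
opening: 0.0005
```

{"fn": "carry_out", "kwargs": {"targets": [{"travel":[0,0,-0.05],"yaw":0}]}}

```text
time: 27.12
tool_pos: [0.6167, -0.2207, 0.0703]
eef_rot: [[-0.005, 1.0, 0.007], [1.0, 0.005, 0.03], [0.03, 0.008, -1.0]]
force: [-20.0, 6.7, 47.6]
opening: 0.0004
```

{"fn": "carry_out", "kwargs": {"targets": [{"travel":[0,0,-0.05],"yaw":0}]}}

```text
time: 27.25
tool_pos: [0.6167, -0.2206, 0.0703]
eef_rot: [[-0.005, 1.0, 0.006], [1.0, 0.005, 0.031], [0.031, 0.006, -1.0]]
force: [-20.7, 8.3, 47.5]
opening: 0.0004
```

{"fn": "carry_out", "kwargs": {"targets": [{"travel":[0,0,0.05],"yaw":0},{"travel":[0,0,0.7],"yaw":0},{"travel":[0,-0.5,0.7],"yaw":0},{"travel":[0,-0.6,0.4],"yaw":0},{"travel":[0,0,0],"yaw":0}]}}

```text
time: 27.88
tool_pos: [0.6171, -0.2768, 0.1673]
eef_rot: [[-0.006, 1.0, 0.008], [1.0, 0.006, 0.029], [0.029, 0.008, -1.0]]
force: [0.2, -0.4, -1.0]
opening: 0.0007
```

Run:
```python
from h import *
snap('wrist','w11');c=load('w11');print(c['pos'],c['rot'].round(3))
h=cv2.cvtColor(cv2.GaussianBlur(c['color'],(3,3),0),cv2.COLOR_BGR2HSV)
u,v=proj(c,[.625,-.2205,.07]); u,v=int(u),int(v); print(u,v)
for r in range(v-45,v+48):
    print(r,u-45,''.join('B' if (18<=a<=34 and s>150) else 'D' if q<90 else '.' for a,s,q in h[r,u-45:u+40]))
```

```text
[ 0.61708793 -0.27684993  0.16727756] [[-0.006  1.     0.008]
 [ 1.     0.006  0.029]
 [ 0.029  0.008 -1.   ]]
259 132
87 214 DDD..DDDDDDDDDDDDDDDDDDDDDDDDDDDDDDDD................................................
88 214 DDD.DDDD..DDDDDDDDDDDDDDDDDDDDDDDDDDDDDDD............................................
89 214 DDDDDDDD..DDDDDDDDDDDDDDDDDDDDDDDDDDDDDDDD...........................................
90 214 DDDD.DDD..DDDDDDDDDDDDDDDDDDDDDDDDDDDDDDDDDDD........................................
91 214 DDDDDDDD..DDDDDDDDDDDDDDDDDDDDDDDDDDDDDDDDDDDD.......................................
92 214 ..DDDDDD..DDDDDDDDDDDDDDDDDDDDDDDDDDDDDDDDDDDDD......................................
93 214 ..DDDDDDD.DDDDDDDDDDDDDDDDDDDDDDDDDDDDDDDDDDDDDD.....................................
94 214 ...DDDDDDDDDDDDDD.D..................DDDDDD..........................................
95 214 ...DDDDDDDDDDDD......................................................................
96 214 D.DDDDDDDDDDDDD......................................................................
97 214 DDDDDDDDDDDDDDD.............................
[... 7047 characters left out ...]
DDDDD.....................................
173 214 .......DDDDDDDDDDDDDDDDDDDDDDDDDDDDDDDDDDDDDDDD......................................
174 214 ........DDDDDDDDDDDDDDDDDDDDDDDDDDDDDDDDDDDDDDD......................................
175 214 .........DDDDDDDDDDDDDDDDDDDDDDDDDDDDDDDDDDDDDD......................................
176 214 .........DDDDDDDDDDDDDDDDDDDDDDDDDDDDDDDDDDDDDD......................................
177 214 ..DDDD..DDDDDDDDDDDDDDDDDDDDDDDDDDDDDDDDDDDDDDD......................................
178 214 DDDDDD..DDDDDDDDDDDDDDDDDDDDDDDDDDDDDDDDDDDDDDD......................................
179 214 DDDDDD...DDDDDDDDDDDDDDDDDDDDDDDDDDDDDDDDDDDDDD......................................
```

The leaf is seated: the plate is square in the recess, with gaps of about 3.7 mm at the inner wall and 3 and 2 mm at the ends. TCP height at 48 N of press was 70.3 mm, which is flush. Now to the lid.

{"fn": "carry_out", "kwargs": {"targets": [{"travel":[-0.16,0.9,0.4],"yaw":0.05},{"travel":[-0.16,0.9,0.4],"yaw":0.05},{"travel":[-0.16,0.9,0.4],"yaw":0.05},{"travel":[-0.16,0.9,0.1],"yaw":0.05},{"travel":[-0.16,0.9,0],"yaw":0.05},{"travel":[-0.16,0.9,0],"yaw":0.05},{"travel":[-0.16,0.9,0],"yaw":0.05},{"travel":[-0.16,0.9,0],"yaw":0.05}], "claw": 0}}

```text
time: 28.92
tool_pos: [0.5439, 0.0993, 0.2244]
eef_rot: [[-0.068, 0.998, -0.006], [0.997, 0.068, 0.034], [0.034, -0.003, -0.999]]
force: [0.5, 0.0, 0.1]
opening: 0.0455
```

{"fn": "carry_out", "kwargs": {"targets": [{"travel":[0,0.4,0],"yaw":0},{"travel":[0,0,0],"yaw":0}]}}

```text
time: 29.18
tool_pos: [0.5411, 0.1234, 0.2223]
eef_rot: [[-0.072, 0.997, -0.009], [0.997, 0.073, 0.033], [0.034, -0.006, -0.999]]
force: [0.4, -0.2, 0.1]
opening: 0.0455
```

Run:
```python
from h import *
c=load('w11'); print('inner',px(c,228.8,110,.07)[:2],'plateL',px(c,233,110,.07)[:2],'plateR',px(c,264.5,110,.07)[:2],'barrel',px(c,286.5,133,.074)[:2],'ends',px(c,250,97.7,.07)[1],px(c,250,167.6,.07)[1],'recess ends',px(c,245,94,.07)[1],px(c,245,169,.07)[1],'bar ends',px(c,276,117.7,.08)[1],px(c,276,149,.08)[1],'rear',px(c,262,92.5,.07),px(c,261.5,172,.07))
snap('wrist','w12');c=load('w12');print(c['pos'],c['rot'].round(3))
for p in [(.538,.299,.164),(.549,.117,.164)]: print(proj(c,p))
h=cv2.cvtColor(cv2.GaussianBlur(c['color'],(3,3),0),cv2.COLOR_BGR2HSV)
for r in range(0,230,3):
    print(r,''.join('B' if (18<=a<=34 and s>150) else 'D' if q<90 else '.' for a,s,q in h[r,180:330]))
```

```text
inner [ 0.59688144 -0.20029749] plateL [ 0.60066952 -0.20031715] plateR [ 0.62901364 -0.20016381] barrel [ 0.64883274 -0.22055393] ends -0.18909762060659097 -0.2532253434098901 recess ends -0.1857408018699054 -0.2545618011339942 bar ends -0.2068902936341602 -0.23453255929053984 rear [ 0.6266249  -0.18423047  0.07      ] [ 0.62697627 -0.25731479  0.07      ]
[0.54110419 0.12342063 0.22228731] [[-0.072  0.997 -0.009]
 [ 0.997  0.073  0.033]
 [ 0.034 -0.006 -0.999]]
(np.float64(264.5672189172334), np.float64(-9.033964618813457))
(np.float64(261.22554390619985), np.float64(213.21786866246347))
0 ..............................................................................D.......................................................................
3 ..............................................................................D.......................................................................
6 ..............................................................................D.......................................................................
9 ..........................................
[... 10693 characters left out ...]
BBBBBBB................................DDDDDDDDDDDDDDDDD........................
219 ..............DDDDDDDDDDDDDDDDDDD....................BBBBBBBBBBB......BBBB...................................DDDDDDDDDDDDDDDDDDD......................
222 ............DDDDDDDDDDDDDDDDDDDDD........................BBBBB...............................................DDDDDDDDDDDDDDDDDDDDD....................
225 ..........DDDDDDDDDDDDDDDDDDDDDDD............................................................................DDDDDDDDDDDDDDDDDDDDDDD.......DDDDDDDD...
228 ........DDDDDDDDDDDDDDDDDDDDDDDDDD...........................................................................DDDDDDDDDDDDDDDDDDDDDDDDDDD..............
```

Run:
```python
from h import *
c=load('w12');g=cv2.GaussianBlur(c['color'],(3,3),0)
for r in (20,40,65,112,150,190): print(r,' '.join(f'{int(x.sum()/3)}' for x in g[r,250:292]))
print('col 270 rows 195-210',[int(x.sum()/3) for x in g[195:210,272]], 'col268 rows0-12',[int(x.sum()/3) for x in g[0:12,268]])
# knuckle rows at col 253
m,b,l=blobs(c)
for x in b: print(*x, px(c,*x[1],.013).round(4))
```

```text
20 171 173 177 181 180 153 95 47 41 55 65 67 68 69 68 67 66 65 65 65 65 65 65 66 64 75 122 175 192 190 189 188 186 182 178 173 171 170 169 171 175 178
40 92 90 85 82 83 76 59 41 35 43 56 64 66 66 65 66 67 68 66 66 68 69 70 71 71 69 66 63 64 80 110 129 130 130 130 129 129 129 129 129 129 129
65 180 181 181 180 181 181 161 113 71 53 45 51 62 66 65 65 66 68 70 72 73 73 73 72 72 72 70 65 67 79 88 113 158 181 180 179 179 179 179 179 177 174
112 185 186 187 182 170 160 160 169 159 113 71 53 47 54 65 69 70 71 71 71 72 73 73 73 73 72 73 73 71 66 67 77 99 138 171 182 180 176 174 173 174 175
150 72 76 85 92 95 97 96 93 87 75 57 41 35 35 34 36 38 39 39 38 38 40 41 39 39 40 40 39 39 38 41 56 75 82 80 80 81 80 79 78 79 81
190 96 95 95 96 97 96 93 90 87 88 90 94 94 80 51 33 33 35 35 34 34 36 37 38 37 37 37 38 38 38 38 41 58 80 90 91 92 92 90 88 88 88
col 270 rows 195-210 [36, 36, 38, 38, 37, 37, 36, 41, 60, 81, 92, 94, 94, 94, 93] col268 rows0-12 [66, 66, 68, 67, 65, 66, 66, 66, 67, 67, 66, 67]
[131  75  13  17 191] [137.1  82.9] [0.375 0.234 0.004] [0.379  0.2331 0.013 ]
[248  75  11  16 144] [253.2  82.1] [0.534 0.239 0.004] [0.5338 0.2384 0.013 ]
[279  77   5  30 118] [280.9  91.7] [0.571 0.23  0.004] [0.5698 0.2289 0.013 ]
[50 83  6 12 62] [52.9 88.4] [0.228 0.232 0.004] [0.2348 0.2314 0.013 ]
[249 108  12  19 136] [254.8 119.5] [0.539 0.19  0.004] [0.5394 0.1903 0.013 ]
[ 54 114   6  12  61] [ 56.3 119.9] [0.237 0.183 0.004] [0.2435 0.1833 0.013 ]
[228 193  32  31 535] [241.9 208.6] [0.531 0.068 0.004] [0.531  0.0706 0.013 ]
```

Run:
```python
from h import *
c=load('w12')
R=np.array([px(c,u,r,.164)[:2] for r,u in [(20,276.3),(40,280),(65,281.7),(112,282.8),(150,281.6),(190,282)]]);L=np.array([px(c,u,r,.164)[:2] for r,u in [(20,258.8),(40,259.5),(65,261.3),(112,263.2),(190,263.6)]])
print(R.round(4),L.round(4),px(c,272,203.3,.164).round(4)); print(np.polyfit(R[:,1],R[:,0],1),np.polyfit(L[:,1],L[:,0],1))
k=[px(c,*p,.013)[:2] for p in ((253.2,82.1),(254.8,119.0))]; d=k[0]-k[1]; print('knuckle yaw',np.arctan2(-d[0],d[1]),d)
```

```text
[[0.5488 0.2739]
 [0.5528 0.2572]
 [0.5555 0.2369]
 [0.5591 0.2   ]
 [0.5607 0.1702]
 [0.5641 0.1379]] [[0.5352 0.2726]
 [0.537  0.2557]
 [0.5398 0.2355]
 [0.544  0.1987]
 [0.5493 0.1368]] [0.5571 0.1262 0.164 ]
[-0.10393236  0.5789521 ] [-0.10447246  0.56402493]
knuckle yaw 0.1162764695234584 [-0.00553705  0.04740491]
```

{"fn": "carry_out", "kwargs": {"targets": [{"travel":[0.06,0.6,0],"yaw":0.1},{"travel":[0.06,0.6,0],"yaw":0.1},{"travel":[0.02,0.5,0],"yaw":0},{"travel":[0,0,0],"yaw":0}]}}

```text
time: 29.72
tool_pos: [0.5474, 0.2065, 0.2202]
eef_rot: [[-0.099, 0.995, -0.013], [0.995, 0.1, 0.032], [0.033, -0.009, -0.999]]
force: [-0.5, -0.8, -0.2]
opening: 0.0457
```

{"fn": "carry_out", "kwargs": {"targets": [{"travel":[0.03,0.16,-0.3],"yaw":0.03},{"travel":[0,0,-0.5],"yaw":0},{"travel":[0,0,-0.4],"yaw":0},{"travel":[0,0,-0.2],"yaw":0},{"travel":[0,0,0],"yaw":0}]}}

```text
time: 30.35
tool_pos: [0.5482, 0.2108, 0.1444]
eef_rot: [[-0.101, 0.995, -0.015], [0.994, 0.101, 0.031], [0.032, -0.012, -0.999]]
force: [0.3, -0.2, 0.7]
opening: 0.0458
```

{"fn": "carry_out", "kwargs": {"targets": [{"travel":[0,0.08,-0.14],"yaw":0.02},{"travel":[0,0,-0.04],"yaw":0},{"travel":[0,0,0],"yaw":0}]}}

```text
time: 30.72
tool_pos: [0.549, 0.2152, 0.1359]
eef_rot: [[-0.104, 0.994, -0.014], [0.994, 0.104, 0.031], [0.032, -0.01, -0.999]]
force: [-0.4, 0.5, 0.6]
opening: 0.0456
```

{"fn": "carry_out", "kwargs": {"targets": [{"travel":[0,0,0],"yaw":0},{"travel":[0,0,0],"yaw":0},{"travel":[0,0,0],"yaw":0},{"travel":[0,0,0],"yaw":0}], "claw": 1, "grip_force": 40}}

```text
time: 31.22
tool_pos: [0.5493, 0.2153, 0.1367]
eef_rot: [[-0.104, 0.994, -0.013], [0.994, 0.104, 0.031], [0.033, -0.009, -0.999]]
force: [0.3, -0.6, -0.3]
opening: 0.0138
```

{"fn": "carry_out", "kwargs": {"targets": [{"travel":[0,0,0.2],"yaw":0},{"travel":[0,0,0.4],"yaw":0},{"travel":[0,0,0.5],"yaw":0},{"travel":[0,0,0.5],"yaw":0},{"travel":[0,0,0.4],"yaw":0},{"travel":[0,0,0.2],"yaw":0},{"travel":[0,0,0],"yaw":0}]}}

```text
time: 32.1
tool_pos: [0.5492, 0.2152, 0.2565]
eef_rot: [[-0.104, 0.995, -0.01], [0.994, 0.104, 0.032], [0.033, -0.007, -0.999]]
force: [-0.7, 0.4, -2.7]
opening: 0.0139
```

{"fn": "carry_out", "kwargs": {"targets": [{"travel":[0.1,-0.4,0],"yaw":-0.05},{"travel":[0.15,-0.65,0],"yaw":-0.05},{"travel":[0.15,-0.7,0],"yaw":-0.05},{"travel":[0.15,-0.7,0],"yaw":-0.05},{"travel":[0.15,-0.7,0],"yaw":-0.05},{"travel":[0.15,-0.7,0],"yaw":-0.05},{"travel":[0.15,-0.7,0],"yaw":-0.05},{"travel":[0.15,-0.7,0],"yaw":-0.05}]}}

```text
time: 33.1
tool_pos: [0.6038, -0.0612, 0.2499]
eef_rot: [[-0.042, 0.999, -0.019], [0.999, 0.042, 0.032], [0.033, -0.017, -0.999]]
force: [1.0, 0.1, -1.3]
opening: 0.0138
```

{"fn": "carry_out", "kwargs": {"targets": [{"travel":[0.15,-0.7,0],"yaw":-0.05},{"travel":[0.15,-0.7,0],"yaw":-0.05},{"travel":[0.15,-0.6,0],"yaw":-0.05},{"travel":[0.1,-0.4,0],"yaw":-0.05},{"travel":[0,0,0],"yaw":0}]}}

```text
time: 33.72
tool_pos: [0.6284, -0.1915, 0.2451]
eef_rot: [[-0.005, 1.0, -0.025], [0.999, 0.005, 0.034], [0.034, -0.024, -0.999]]
force: [-0.1, 0.1, -2.3]
opening: 0.0137
```

{"fn": "carry_out", "kwargs": {"targets": [{"travel":[0.17,-0.2,0],"yaw":0},{"travel":[0.17,-0.2,0],"yaw":0},{"travel":[0.1,-0.12,0],"yaw":0},{"travel":[0,0,0],"yaw":0}]}}

```text
time: 34.22
tool_pos: [0.6518, -0.2177, 0.2447]
eef_rot: [[-0.006, 1.0, -0.025], [0.999, 0.007, 0.035], [0.035, -0.025, -0.999]]
force: [0.1, 0.7, -3.3]
opening: 0.0137
```

Run:
```python
from h import *
snap('wrist','w13');c=load('w13');print(c['pos'],c['rot'].round(3)); print(-np.array(c['rot'])@c['T_tool_cam'][:3,3]*-1+c['pos'])
P=c['pos']
print('leaf barrel +y end top',proj(c,[.641,-.207,.082]),'rim corner RL',proj(c,[.628,-.1313,.07]),'recess end',proj(c,[.628,-.1858,.07]))
print('lid knuckle +y',proj(c,P+[-.014,.032,-.1237]),proj(c,P+[-.022,.032,-.1237]),proj(c,P+[-.014,.0165,-.116]),'lid top -x edge',proj(c,P+[-.007,.09,.028]),proj(c,P+[-.007,.02,.028]))
cv2.imwrite('pics/w13c.png',cv2.resize(c['color'][30:230,160:310],(600,800)[::1] if 0 else (450,600),interpolation=cv2.INTER_CUBIC))
h=cv2.cvtColor(cv2.GaussianBlur(c['color'],(3,3),0),cv2.COLOR_BGR2HSV)
for r in range(20,225,3):
    print(r,''.join('B' if (18<=a<=34 and s>150) else 'D' if q<90 else '.' for a,s,q in h[r,190:300]))
```

```text
[ 0.65181005 -0.21769814  0.24471384] [[-0.006  1.    -0.025]
 [ 0.999  0.007  0.035]
 [ 0.035 -0.025 -0.999]]
[ 0.6545461  -0.14578507  0.41822744]
leaf barrel +y end top (np.float64(245.5614582531592), np.float64(169.1357270544466)) rim corner RL (np.float64(235.14040169582756), np.float64(103.27973819853747)) recess end (np.float64(235.0419691407767), np.float64(149.5437195551255))
lid knuckle +y (np.float64(240.9047375226373), np.float64(155.24883295062017)) (np.float64(232.99465226062756), np.float64(155.19075645789997)) (np.float64(240.44367748512812), np.float64(171.75946638378704)) lid top -x edge (np.float64(238.09591981749742), np.float64(78.91225711583323)) (np.float64(237.95315220003934), np.float64(217.31644906325243))
20 ...........................................................................BB.................................
23 ...........................................................................BB.................................
26 ...........................................................................B..................................
29 .............
[... 6849 characters left out ...]
..........
209 .......................................DDDDD.BBBDDDDDDDDDDDDDDDDDDDDDDDDDD....DDDD............................
212 ..................................DDDDDDDDDDDDDDDDDDDDDDDDDDDDDDDDDDDDDDDDDDDDDDDDDDDDD.......................
215 .................................DDDDDDDDDDDDDDDDDDDDDDDDDDDDDDDDDDDDDDDDDDDDDDDDDDDDDDDD.....................
218 ................................DDDDDDDDDDDDDDDDDDDDDDDDDDDDDDDDDDDDDDDDDDDDDDDDDDDDDDDDD.....................
221 ..............................DDDDDDDDDDDDDDDDDDDDDDDDDDDDDDDDDDDDDDDDDDDDDDDDDDDDDDDDDDDDD...................
224 .............................DDDDDDDDDDDDDDDDDDDDDDDDDDDDDDDDDDDDDDDDDDDDDDDDDDDDDDDDDDDDDDD..................
```

Run:
```python
from h import *
c=load('w13');g=cv2.GaussianBlur(c['color'],(3,3),0).astype(int)
print('col250 rows 60-100',[int(x.sum()/3) for x in g[60:100,250]])
for r in (90,120,140): print(r,' '.join(f'{int(x.sum()/3)}' for x in g[r,228:272]))
print('plate ends: col225 rows 145-156',[tuple(x) for x in g[147:155,225]],'rows 200-209',[tuple(x) for x in g[201:209,222]])
print('plate ends px',px(c,225,151,.07)[:2],px(c,222,205,.07)[:2],'plateL',px(c,212.7,170,.07)[:2],'rear corner',px(c,190,103,.07))
cv2.imwrite('pics/fin.png',cv2.resize(c['color'][60:215,190:290],(500,775)[::1],interpolation=cv2.INTER_CUBIC)[:600])
```

```text
col250 rows 60-100 [203, 203, 203, 203, 203, 203, 203, 204, 204, 204, 204, 204, 204, 204, 204, 204, 204, 205, 206, 186, 132, 85, 75, 81, 83, 82, 82, 82, 82, 81, 82, 82, 82, 83, 83, 80, 71, 58, 53, 52]
90 104 105 107 110 111 109 106 96 83 77 79 84 86 85 85 85 84 84 83 83 82 82 82 82 82 81 81 82 81 81 82 81 79 78 73 77 114 167 196 200 201 202 202 202
120 46 45 46 45 44 44 43 42 41 42 44 45 46 45 45 45 44 44 45 45 44 44 44 44 43 44 45 45 45 45 45 44 44 44 42 45 63 90 106 109 110 113 115 115
140 42 44 45 46 46 46 44 42 40 40 43 44 44 45 46 45 45 46 45 44 43 44 44 44 44 43 43 44 45 44 43 42 44 45 43 45 65 96 108 108 110 114 116 116
plate ends: col225 rows 145-156 [(np.int64(29), np.int64(40), np.int64(60)), (np.int64(29), np.int64(43), np.int64(64)), (np.int64(42), np.int64(63), np.int64(88)), (np.int64(59), np.int64(91), np.int64(125)), (np.int64(63), np.int64(105), np.int64(142)), (np.int64(53), np.int64(106), np.int64(140)), (np.int64(43), np.int64(109), np.int64(141)), (np.int64(40), np.int64(111), np.int64(143))] rows 200-209 [(np.int64(54), np.int64(190), np.int64(226)), (np.int64(74), np.int64(232), np.int64(252)), (np.int64(97), np.int64(237), np.int64(251)), (np.int64(95), np.int64(195), np.int64(224)), (np.int64(66), np.int64(120), np.int64(162)), (np.int64(46), np.int64(75), np.int64(121)), (np.int64(44), np.int64(72), np.int64(121)), (np.int64(47), np.int64(77), np.int64(127))]
plate ends px [ 0.61608216 -0.18758842] [ 0.61159279 -0.25431079] plateL [ 0.60100251 -0.21058857] rear corner [ 0.5745016  -0.13000937  0.07      ]
```

Run:
```python
from h import *
c=load('w13')
print('lid end',px(c,250,80,.272)[:2],'lid x at row120',px(c,237,120,.272)[:2],px(c,264.5,120,.272)[:2],'row 90',px(c,235.7,90,.272)[:2],px(c,264.5,90,.272)[:2])
print('leaf y',px(c,225,151,.07)[1],px(c,222,204,.07)[1])
c=load('w12'); print('at rack lid end -y, row 203.3 .1262; TCP',c['pos'])
```

```text
lid end [ 0.65054571 -0.12815756] lid x at row120 [ 0.64434202 -0.14794919] [ 0.65776404 -0.14784097] row 90 [ 0.64363481 -0.13312886] [ 0.65761127 -0.13305706]
leaf y -0.18758842223808467 -0.2530204464198782
at rack lid end -y, row 203.3 .1262; TCP [0.54110419 0.12342063 0.22228731]
```

{"fn": "carry_out", "kwargs": {"targets": [{"travel":[0.055,-0.06,-0.1],"yaw":0},{"travel":[0,0,-0.2],"yaw":0},{"travel":[0,0,-0.1],"yaw":0},{"travel":[0,0,0],"yaw":0}]}}

```text
time: 34.78
tool_pos: [0.6539, -0.2198, 0.2227]
eef_rot: [[-0.007, 1.0, -0.026], [0.999, 0.008, 0.035], [0.035, -0.026, -0.999]]
force: [0.4, 0.3, -1.2]
opening: 0.0137
```

{"fn": "carry_out", "kwargs": {"targets": [{"travel":[0.02,-0.02,-0.08],"yaw":-0.02},{"travel":[0,0,-0.08],"yaw":0},{"travel":[0,0,-0.08],"yaw":0}]}}

```text
time: 35.15
tool_pos: [0.6552, -0.2209, 0.2105]
eef_rot: [[-0.004, 1.0, -0.026], [0.999, 0.005, 0.035], [0.035, -0.025, -0.999]]
force: [1.3, 0.2, -3.0]
opening: 0.0137
```

{"fn": "carry_out", "kwargs": {"targets": [{"travel":[-0.005,0,-0.07],"yaw":0},{"travel":[0,0,-0.07],"yaw":0}]}}

```text
time: 35.4
tool_pos: [0.6549, -0.2209, 0.2029]
eef_rot: [[-0.004, 1.0, -0.026], [0.999, 0.005, 0.035], [0.035, -0.025, -0.999]]
force: [0.5, 0.4, -2.3]
opening: 0.0136
```

{"fn": "carry_out", "kwargs": {"targets": [{"travel":[0,0,-0.05],"yaw":0},{"travel":[0,0,0],"yaw":0}]}}

```text
time: 35.65
tool_pos: [0.6548, -0.2209, 0.2]
eef_rot: [[-0.004, 1.0, -0.026], [0.999, 0.005, 0.035], [0.035, -0.026, -0.999]]
force: [0.1, -0.5, -2.0]
opening: 0.0137
```

Run:
```python
from h import *
snap('wrist','w14');snap('scene','s14');c=load('w14');print(c['pos'],c['rot'].round(4)); s=telemetry.read_state(); print(s['force'],s['time'])
sc=load('s14'); u,v=proj(sc,[.64,-.22,.08]);print(u,v); u,v=int(u),int(v)
W=cv2.resize(c['color'][60:210,180:290],(440,600),interpolation=cv2.INTER_CUBIC)
S=cv2.resize(sc['color'][v-50:v+50,u-30:u+30],(360,600),interpolation=cv2.INTER_CUBIC)
cv2.imwrite('pics/m14.png',np.hstack([W,S]))
```

```text
[ 0.65476613 -0.22087133  0.19995581] [[-0.0038  0.9997 -0.026 ]
 [ 0.9994  0.0047  0.0352]
 [ 0.0353 -0.0258 -0.999 ]]
[ 0.15357127  0.05142669 -3.26090342] 35.75
175.6034770950023 206.86105413469306
```

View pics/m14.png

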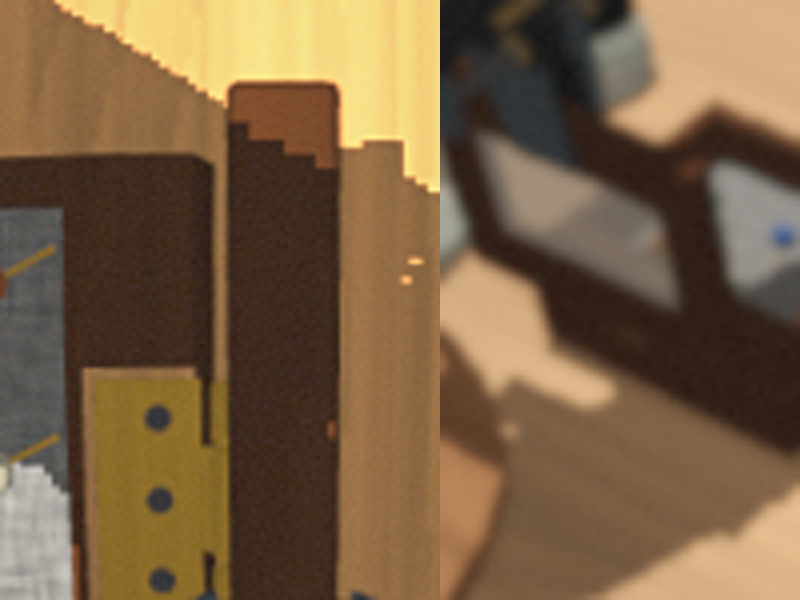

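The view shows the lid's top edge (columns 228–338) parallel to the case, just behind it. The leaf's neck is at rows 445–552, and a lid knuckle sliver sits beside it at (220,382–440). I'll check the sliver numerically for the y gaps.

Run:
```python
from h import *
c=load('w14');g=c['color'].astype(int)
for r in range(150,212): print(r,' '.join('%3d/%3d'%(x[1],x[0]) for x in g[r,229:239]))
P=c['pos']; R=c['rot']
print('leaf barrel ends x-10',[np.round(proj(c,[.636,y,.079]),1) for y in (-.2065,-.2345)],'lid knuckles',[np.round(proj(c,[.636,-.2205+d,.079]),1) for d in (.032,.0165,-.0165,-.032)])
```

```text
150  41/ 30  38/ 28  37/ 32  33/ 21  71/ 50 106/ 67 114/ 70  99/ 65  55/ 36  39/ 29
151  43/ 30  38/ 29  37/ 28  40/ 26  73/ 46 108/ 68 112/ 73  97/ 60  58/ 37  37/ 29
152  51/ 36  37/ 27  37/ 28  35/ 25  69/ 46 108/ 70 113/ 71 100/ 64  58/ 41  37/ 27
153  52/ 36  40/ 28  36/ 27  41/ 36  72/ 45 108/ 63 110/ 67  94/ 61  50/ 32  41/ 25
154  76/ 41  49/ 33  29/ 16  33/ 26  66/ 46 104/ 62 107/ 65  95/ 56  54/ 32  41/ 31
155 108/ 40  60/ 22  29/ 21  40/ 24  79/ 45 101/ 51 102/ 49  86/ 41  51/ 32  39/ 28
156 111/ 47  69/ 37  35/ 21  57/ 30  92/ 30 102/ 40 102/ 41  90/ 36  53/ 31  34/ 26
157 110/ 41  67/ 37  38/ 29  60/ 34  95/ 36 100/ 35 106/ 42  94/ 41  55/ 30  43/ 34
158 111/ 43  61/ 30  37/ 27  60/ 33  96/ 40 105/ 42 106/ 46  91/ 31  49/ 26  37/ 25
159 113/ 44  64/ 30  38/ 31  64/ 34  96/ 39 106/ 43 102/ 35  94/ 44  59/ 36  43/ 35
160 112/ 40  71/ 32  38/ 28  60/ 26 100/ 39 103/ 42 108/ 46  90/ 34  50/ 29  42/ 33
161 112/ 44  72/ 35  37/ 22  60/ 27 100/ 39 103/ 38 105/ 42  95/ 44  50/ 27  42/ 31
162 114/ 47  69/ 30  35/ 31  62/ 32 101/ 42 109/ 47 107/ 41  92/ 35  51/ 27  39/ 31
163 114/
[... 3582 characters left out ...]
4/ 43  67/ 27  41/ 29
206 109/ 43 103/ 36  54/ 28  40/ 30  76/ 33  99/ 41 105/ 35 108/ 43  68/ 38  39/ 25
207 108/ 37 103/ 34  63/ 42  43/ 43  69/ 43 103/ 42 105/ 36 103/ 36  78/ 37  46/ 28
208  97/ 48  84/ 55  59/ 55  50/ 57  59/ 57  96/ 52 106/ 42 109/ 40  78/ 36  47/ 36
209  75/ 61  60/ 60  60/ 64  62/ 69  63/ 66  88/ 49 100/ 46 103/ 44  70/ 34  42/ 29
210  58/ 60  62/ 66  58/ 63  58/ 64  61/ 64  67/ 47  63/ 31  64/ 31  47/ 33  36/ 28
211  57/ 63  59/ 62  56/ 62  62/ 65  51/ 58  47/ 48  36/ 38  34/ 34  39/ 32  44/ 33
leaf barrel ends x-10 [array([236.1, 172.9]), array([236.3, 199.6])] lid knuckles [array([236. , 155.3]), array([236.1, 170.5]), array([236.3, 201.9]), array([236.4, 216. ])]
```

Run:
```python
from h import *
c=load('w14')
for z in (.074,.078): print('lid knuckle bore x',px(c,232.4,162,z)[0]+.008,px(c,232.8,204,z)[0]+.008)
print('plate R edge',px(c,230.1,162,.07)[0],px(c,230.4,204,.07)[0],'-> leaf bore',px(c,230.1,162,.07)[0]+.011,px(c,230.4,204,.07)[0]+.011)
print('plate L',px(c,180+97/4,185,.07)[0]+.039)
g=c['color'].astype(int)
for r in (165,185,205): print(r,[(x[1]) for x in g[r,198:212]])
# also rear-top lid tangent: sight-line tangent correction
o,d=ray(c,232.4,162); d=d/np.linalg.norm(d); print('ray slope dx/dz',d[0]/d[2])
```

```text
lid knuckle bore x 0.6399129710763652 0.6399348046605018
lid knuckle bore x 0.6402588880124299 0.6402804299926597
plate R edge 0.6291746153984812 0.6290078047962167 -> leaf bore 0.6401746153984812 0.6400078047962167
plate L 0.64028892845935
165 [np.int64(43), np.int64(35), np.int64(62), np.int64(101), np.int64(108), np.int64(111), np.int64(113), np.int64(110), np.int64(111), np.int64(111), np.int64(113), np.int64(109), np.int64(108), np.int64(108)]
185 [np.int64(43), np.int64(37), np.int64(44), np.int64(79), np.int64(107), np.int64(100), np.int64(101), np.int64(108), np.int64(110), np.int64(110), np.int64(109), np.int64(107), np.int64(108), np.int64(106)]
205 [np.int64(102), np.int64(66), np.int64(40), np.int64(50), np.int64(84), np.int64(105), np.int64(103), np.int64(103), np.int64(107), np.int64(106), np.int64(106), np.int64(107), np.int64(106), np.int64(105)]
ray slope dx/dz 0.08647923401616815
```

x and y agree within about 0.5 mm. z is 2 mm high, so lower it by that.

{"fn": "carry_out", "kwargs": {"targets": [{"travel":[0,0,-0.04],"yaw":0},{"travel":[0,0,0],"yaw":0},{"travel":[0,0,0],"yaw":0}]}}

```text
time: 36.12
tool_pos: [0.655, -0.221, 0.1984]
eef_rot: [[-0.004, 1.0, -0.025], [0.999, 0.005, 0.035], [0.035, -0.025, -0.999]]
force: [-0.0, 0.5, -2.6]
opening: 0.014
```

Run:
```python
from h import *
snap('top','t15'); a=load('top1')['color'].astype(int); b=load('t15')['color'].astype(int)
for n,(u,v) in dict(bowl=(186,248),crystal=(183,340),driver=(402,356),smallleaf=(360,284),tray=(392,216),candle=(620,332),wand=(612,243),rack=(275,240)).items():
    x,y=int(u*.64),int(v*.64); print(n,np.abs(a[y-12:y+12,x-14:x+14]-b[y-12:y+12,x-14:x+14]).mean().round(1))
s=telemetry.read_state(); print(s['time'],s['tool_pos'],s['force'],s['opening'],np.abs(s['qvel']).max())
job.finish_job()
```

```text
bowl 34.2
crystal 38.8
driver 44.7
smallleaf 36.9
tray 48.7
candle 29.4
wand 35.5
rack 38.7
36.175 [ 0.65503014 -0.22097314  0.1983782 ] [-0.2813024  -0.59687609 -2.8577585 ] 0.013583541197815545 0.0020510812916540947
the job is handed in; nothing more can be done
```

I handed the job in at 36.2 s of the 72 s allowed. The leaf is pressed home in the recess, and the lid is held upright over the back of the case with its knuckles either side of the leaf's knuckle.

**First try at the leaf failed.** I pressed too hard through the barrel: the wrist force reached 101 N, under the 120 N limit. The leaf sprang out and landed on edge behind the case. I picked it up again, laid it in the recess and pressed the plate with closed fingers at about 48 N.

**Leaf seat.** At that press the fingertips read 70.3 mm against the 70 mm rim, so it is flush. The camera put the leaf about 28 mm behind the recess middle, within the 24–29 mm range but near its upper end.

**Alignment.**
- **Across and along the hinge:** the last close picture, taken about 2 mm above the final height, showed the holes agreeing to about 0.5 mm front to back. The side gaps were about equal.
- **Height:** I had no direct view of this. Working from the rack height, the holes should be within about 1 mm.
- **Lean:** the lid tilts about 1°.

**Holding.** The arm was still, grip opening was about 14 mm, and the force was about 2.9 N downward. That matches the lid's weight, so nothing is resting on the hinge.

**One check gave no answer.** I compared before-and-after overhead pictures to see whether the other objects had moved. The pictures differed about equally everywhere, so the comparison neither confirms nor rules out movement. I never aimed to touch any of them and no contact showed while carrying the lid, but I did not look again at each one.

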